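Refit the cedar cabinet's turn latch with a ratchet wrench

TASK

The wooden turn latch on the slope-front cedar cabinet has worked loose and dropped open. Swing it up so that it lies straight across the door against its stop peg, then fit the ratchet wrench squarely down over the brass square nut and swing its handle to and fro, clockwise to drive and back to slip, until the nut is fully tight. Lay the wrench flat back on its cork mat with the latch still across the door, and leave the tea things and the water jar where they stand.

Things in the scene. Friction and masses are not known exactly. Their poses are not given: they have to be found in the camera images.
- cabinet: slope-front cedar cabinet, 360 wide, 269 deep, 95 high at its front sill, 246 at its back rail; its front rises away from the robot. Origin under its middle; axes x from low front to high back, y left as the robot sees it, z up. The front's outward normal leans 35 deg from vertical: normal = -0.574 x + 0.819 z, up-slope = 0.819 x + 0.574 z. Door in the left half, fixed slats in the right
- cabinet_bolt (a point): fixed point on the cabinet's sloping front, mid-width, where the latch's stud comes out of the wood (level with the wood; axes as the cabinet's). A sill board stands 37 proud of the front from 124 down-slope of this point; a gallery rail stands 40 proud from 116 up-slope. So the handle, pointing right, can swing some 35 deg up-slope and 40 deg down-slope of level
- latch (a joint): angle of the wooden turn latch about the stud, rad: 0 = straight across the door, pointing left (cabinet +y), against its stop peg; grows as the free end drops down-slope; 1.57 = pointing straight down-slope; stops at 1.75. It stays where it is left; about 1.5 N at its free end turns it
- latch_tip (a point): point on the latch's middle line 105 from its pivot, half-way through its thickness. The latch is a dark wooden bar 34 wide, 122 long from pivot to free end, 18 thick, its underside 1.5 above the cabinet's front. Axes: z = the front's outward normal, y = along the latch from pivot to free end
- nut (a joint): angle of the brass nut, rad: grows as it is turned clockwise (seen looking down on the sloping front), which tightens it; it stops hard at 3.2 = fully tight. It turns stiffly (0.3 Nm) and stays where it is left
- nut_seat (a point): foot of the nut on its axis: top of a steel washer 42 across, 23.5 out from the cabinet's front along the normal, over the latch's pivot end. The brass nut is a square 22 by 22, 12 high, then corners chamfered to 16.5 and a round dome 20 across, 25.5 high in all. Axes: z = the front's outward normal, x and y square to the nut's sides (they turn with it)
- socket (a point): centre of the wrench's ring end (56 across, 14 thick), at its underside. An 8-point inner ring turns in it: it goes over the nut every 45 deg, with 6 deg of play each way and 0.7 all round, down to nut_seat. Axes turn with the inner ring: z = upper side, x square to a side of the nut when it fits (or at 45 deg). If it stops 10 to 16 short it stands on the nut's corners: turn a little, try again
- wrench_grip (a point): centre of the wrench's black handle, a straight bar 105 long, 24 wide, 18 thick. x = along it away from the ring, z = upper side. The ring's centre (point socket) lies 110 along -x and 9 along -z from here; the handle goes on 65 along +x. 0.4 kg. Swung clockwise seen from its upper side it drives; swung back it clicks freely every 15 deg. In the hand the inner ring keeps its angle to the handle
- cork_mat: fixed cork mat, 260 by 110 by 4, on which the wrench lies; origin at the centre of its underside; x along its length. It lies on the pale board, whose top is 20 above the work surface; everything else stands on that board too
- bowl: cream porcelain bowl, 122 across, 75 high, left of the cabinet; origin at the centre of its foot
- caddy: round aluminium tea caddy, 75 across, 88 high, left of the cabinet; origin at the centre of its foot
- whisk: bamboo whisk standing on a blue ceramic form, 68 across, 118 high, left of the cabinet; origin at the centre of its foot
- scoop: chestnut-wood scoop, 155 long, 13 high, lying far left on the board; origin under its middle
- water_jar: terracotta water jar with a black lid, 140 across, 157 high, behind and right of the cabinet; origin at the centre of its foot
There are look-alikes about, which are no part of the job. Leave any orange look-alike of the part that bears socket alone.

How it is judged:
By the outcome, as a careful person would: the job done as asked, in the order asked, and still so for the second after the job is handed in, with the robot touching nothing.
It also fails if it takes over 72 s, if anything falls off the work surface, if the arm or the gripper's body presses on something with over 40 N, if the wrist force passes 120 N, or if a joint passes its speed limit or range.

ROBOT

A 6-joint arm with a two-finger parallel gripper is mounted at the origin on the work surface. World frame = base frame: x ahead of the robot, y to its left, z up, the work surface at z = 0. Lengths are in m, angles in rad, forces in N, time in s.
With the tool pointing down it reaches from about 0.2 to 0.875 m from the base axis. Payload 3.4 kg.
Tool frame: the origin (TCP) lies at the centre of the arm's flange, where the gripper is bolted on; the fingertips stand 199 mm ahead of it and the grasp point (between the pads) lies 180 mm ahead of it; z points along the fingers, y is the direction in which the jaws open and shut (so a half turn about z gives the same grasp; the last joint's range is limited). The gripper opens to 94 mm and grips with 3 to 60 N. Pads are 16 mm wide; open, the fingers measure 119 mm over their backs; the gripper's body (75 mm by 177 mm) begins 78 mm behind the grasp point.
Start: joints at [1.167, 0.276, 1.505, -0, 1.361, -0.121], TCP at [0.16, 0.552, 0.405] pointing down, gripper open.
Joint ranges: [-2.89, 2.89], [-0.75, 2.08], [0.22, 2.7], [-1.18, 4.32], [0.11, 2.71], [-2.7, 2.7]. Speed limits (rad/s): [2.57, 2.57, 3.14, 3.14, 3.14, 3.14].

INTERFACE

Orientations are given as a 3x3 rotation matrix whose columns are the frame's x, y, z axes.
In Python, from rig import env gives the robot as it stands. The module is installed in compiled form; this text tells all that it offers.
- The arm moves only by the shell command python3 -m creep 'ROWS'. ROWS is JSON, a list of rows, each an object of numbers: "claw": the opening, from -1 (shut) to 1 (fully open); "dx", "dy", "dz": the shift along the tool's x, y, z each as a share of 40 cm, from -1 to 1; "wx", "wy", "wz": the turn, a rotation vector about the tool's x, y, z each as a share of pi/2 rad, from -1 to 1. A call has 1 to 20 rows; each row is the pose to reach, as a shift and turn from the pose commanded when the call began, along the tool's axes at that moment; what a row does not reach only later rows make up. A row lasts 1/8 s, in which the tool goes at most 62.5 mm and 10.7 degrees, less where a joint would pass 70% of its speed; a pose out of reach is approached as far as the arm can. A call with a number of a shift or a turn outside -1 to 1 is refused whole. A call with a gripper value outside its range is refused whole. The fingers move at their own pace and stop on an object; the grip force is fixed at half the most. Time passes only in rows, so rows that repeat a pose let the fingers close. It gives the time, the measured TCP pose, the force and the opening at its end, in the units of the state.
- env.get_state(): the state, without advancing time (a new reading comes with each control period).
- env.camera(name): name is "scene" or "top" or "wrist"; returns the picture (384x512x3 uint8, red, green, blue); there is no depth.
- env.get_calibration(name): a dict with "mtx" (3x3 intrinsics, pixels), "D" ([k1, k2, p1, p2, k3] as OpenCV has them; the pictures are not rectified), "T" (4x4, takes a point from camera to world coordinates). Camera axes: x right, y down, z forward; pixel columns grow to the right and rows downward; lengths in m; the calibration is good to about 2 mm. A picture is of the moment at which its call begins: read the wrist's pose just before it. get_calibration takes no time and is no camera call; for the wrist camera it gives the pose at the moment of the call.
- env.sign_off(): hands the job in, once; it reports no verdict.
The state is a dict: "time": time; "qpos": joint angles; "qvel": joint speeds; "tau": joint torques, N m; "position": TCP position; "eef_rot": TCP orientation; "force": force on the tool from outside, world axes, zero at the start; "torque": the same for the moment, N m; "finger_gap": opening from 0.0 (shut) to 1.0 (fully open).
Only numpy, scipy, OpenCV 4.12 (cv2) and the standard library are available. Lean on these libraries where they do the work, as an engineer would, in place of code of your own. Each camera call takes 0.05 s, during which the arm holds its last target.

## Working session

There is one attempt and no reset: what is moved stays moved. The work goes in short steps, Python scripts to look and compute and a shell command to move; the robot and the scene stay as the last step left them, time stands still between calls to the robot, and variables do not carry over. Pictures are saved under pics/ and viewed, and the job is handed in when it is done.

```bash
mkdir -p pics; ls; python3 - <<'E'
from rig import env
import cv2
s=env.get_state()
print(s)
for n in ["scene","top","wrist"]:
    c=env.get_calibration(n)
    im=env.camera(n)
    cv2.imwrite(f"pics/{n}0.png",im[:,:,::-1])
    print(n,c)
E
```

```text
pics
{'time': 0.0, 'qpos': array([ 1.16703328e+00,  2.76562372e-01,  1.50609531e+00,  1.17243546e-05,
        1.36071858e+00, -1.21022131e-01]), 'qvel': array([-0.00077024,  0.00018385, -0.00051616,  0.00037397,  0.00020738,
       -0.00012499]), 'tau': array([-2.10095350e-04, -4.04584336e+01, -2.37233448e+01,  7.00630154e-02,
        3.45323863e-02, -1.70644812e-04]), 'position': array([0.16034991, 0.55196841, 0.40383812]), 'eef_rot': array([[-9.60293596e-01,  2.78990509e-01, -7.11292586e-04],
       [ 2.78991324e-01,  9.60292229e-01, -1.63568450e-03],
       [ 2.26708292e-04, -1.76918181e-03, -9.99998409e-01]]), 'force': array([-0.19625201, -0.40839408, -0.01810606]), 'torque': array([ 0.0349384 ,  0.01034076, -0.02455825]), 'finger_gap': 0.999115256002694}
scene {'mtx': array([[358.25328471,   0.        , 248.95606097],
       [  0.        , 358.25328471, 194.33455309],
       [  0.        ,   0.        ,   1.        ]]), 'D': array([-0.00561085,  0.        ,  0.        ,  0.        ,  0.        ]), 'T': array([[-0.26947822,  0.81066561, -0.51981031,  1.17727096],
       [ 0.96298
[... 550 characters left out ...]
970e-04,
         1.13639633e-01],
       [-8.30429219e-04, -1.53807795e-01, -9.88100437e-01,
         1.48018102e+00],
       [ 0.00000000e+00,  0.00000000e+00,  0.00000000e+00,
         1.00000000e+00]])}
wrist {'mtx': array([[279.75290977,   0.        , 254.00405104],
       [  0.        , 279.75290977, 191.23242179],
       [  0.        ,   0.        ,   1.        ]]), 'D': array([0.01061886, 0.        , 0.        , 0.        , 0.        ]), 'T': array([[ 0.27864008,  0.92518294,  0.25767466,  0.08457845],
       [ 0.96039381, -0.26790595, -0.07661676,  0.57412847],
       [-0.00185195,  0.26881765, -0.96318931,  0.3849015 ],
       [ 0.        ,  0.        ,  0.        ,  1.        ]])}
```

View pics/scene0.png

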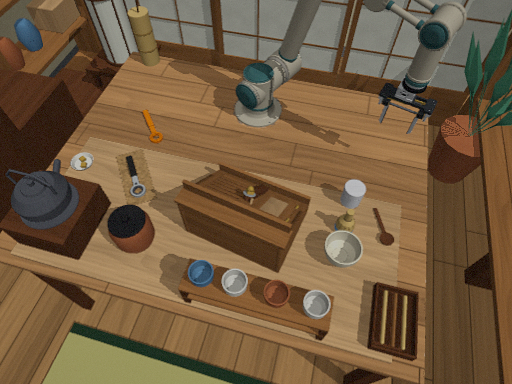

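View pics/top0.png

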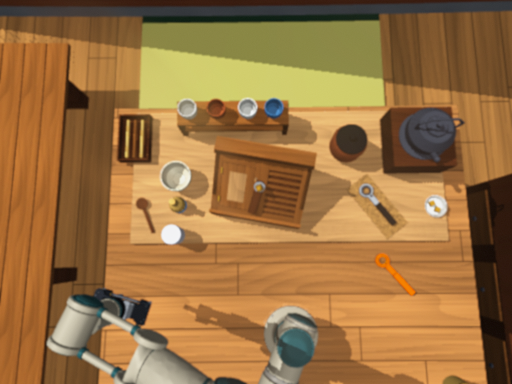

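View pics/wrist0.png

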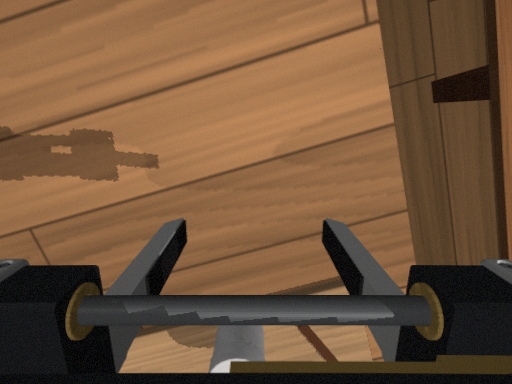

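Both pictures show two wrench candidates: a black-handled steel one on the cork mat (top 378,200) and an orange look-alike (top 395,273; scene 152,125). I choose the mat one. The latch is at about top (258,195). Next I'll look at close crops.

```bash
python3 - <<'E'
import cv2
t=cv2.imread("pics/top0.png"); s=cv2.imread("pics/scene0.png")
cv2.imwrite("pics/c1.png",cv2.resize(t[130:235,200:325],None,fx=6,fy=5.7,interpolation=cv2.INTER_CUBIC))
cv2.imwrite("pics/c2.png",cv2.resize(t[165:245,340:420],None,fx=7,fy=7,interpolation=cv2.INTER_CUBIC))
cv2.imwrite("pics/c3.png",cv2.resize(s[155:270,170:320],None,fx=5,fy=5,interpolation=cv2.INTER_CUBIC))
cv2.imwrite("pics/c4.png",cv2.resize(s[140:215,100:175],None,fx=7,fy=7,interpolation=cv2.INTER_CUBIC))
E
```

```text
(no output)
```

View pics/c1.png

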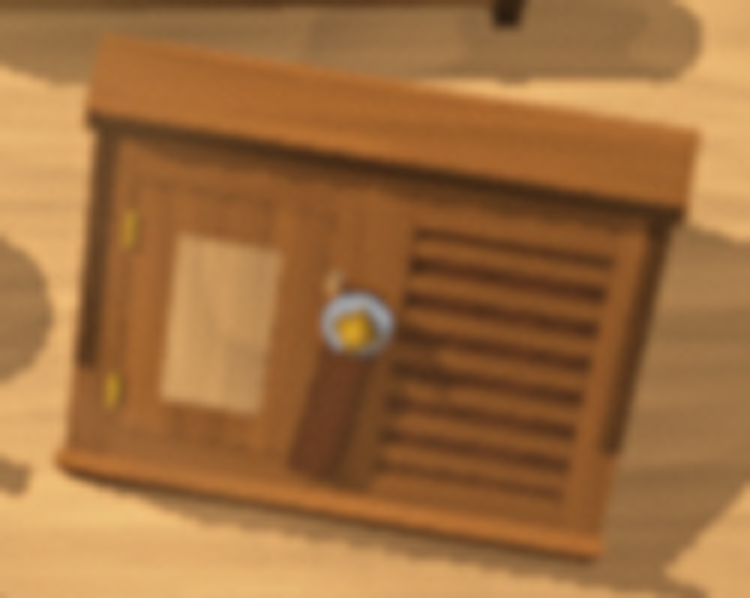

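View pics/c2.png

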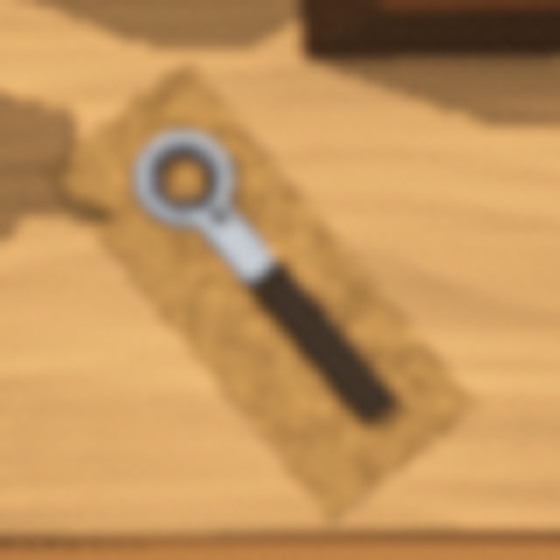

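View pics/c3.png

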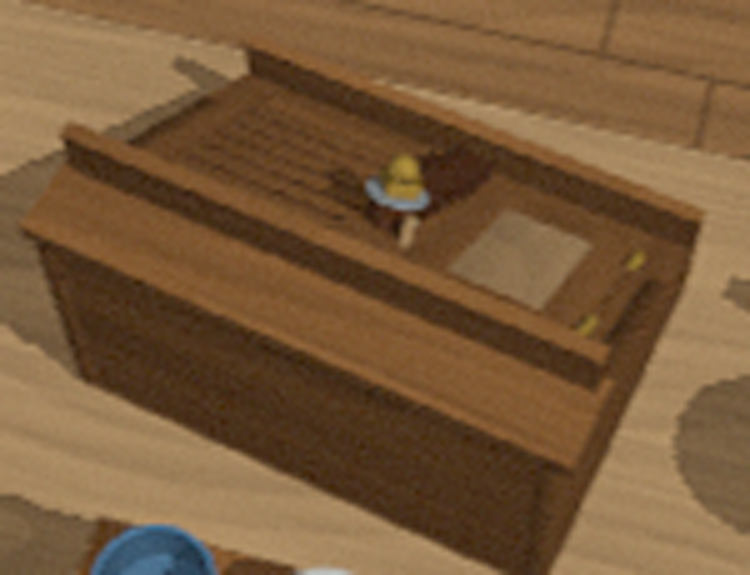

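View pics/c4.png

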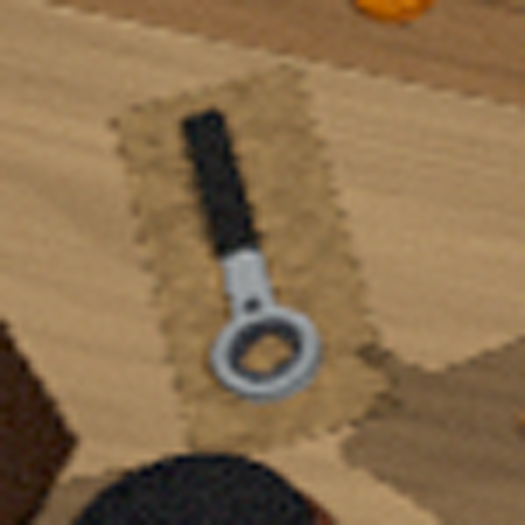

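```bash
cat > h.py <<'E'
from rig import env
import numpy as np, cv2
from scipy.spatial.transform import Rotation as R
from scipy.optimize import least_squares
CAL={}
def cal(n):
    if n=="wrist": return env.get_calibration(n)
    if n not in CAL: CAL[n]=env.get_calibration(n)
    return CAL[n]
def ray(n,uv,c=None):
    c=c or cal(n)
    p=cv2.undistortPoints(np.array([[uv]],float),c["mtx"],c["D"])[0,0]
    d=c["T"][:3,:3]@np.array([p[0],p[1],1.]); return c["T"][:3,3],d/np.linalg.norm(d)
def onz(n,uv,z,c=None):
    o,d=ray(n,uv,c); return o+d*(z-o[2])/d[2]
def tri(l):
    A=np.zeros((3,3));b=np.zeros(3);rs=[ray(*x) for x in l]
    for o,d in rs:
        P=np.eye(3)-np.outer(d,d);A+=P;b+=P@o
    p=np.linalg.solve(A,b)
    return p,[np.linalg.norm((np.eye(3)-np.outer(d,d))@(p-o)) for o,d in rs]
def proj(n,p,c=None):
    c=c or cal(n);T=np.linalg.inv(c["T"]);p=np.atleast_2d(p)
    return cv2.projectPoints((p@T[:3,:3].T+T[:3,3]).reshape(-1,1,3),np.zeros(3),np.zeros(3),c["mtx"],c["D"])[0][:,0]
E
cat > m1.py <<'E'
from h import *
def c(x0,y0,fx,fy,u,v): return (x0+(u+.5)/fx-.5,y0+(v+.5)/fy-.5)
c1=lambda u,v:c(200,130,6,5.7,u,v); c2=lambda u,v:c(340,165,7,7,u,v)
c3=lambda u,v:c(170,155,5,5,u,v); c4=lambda u,v:c(100,140,7,7,u,v)
print("washer",tri([("top",c1(357,325)),("scene",c3(397,193))]))
print("dome",tri([("top",c1(352,330)),("scene",c3(403,160))]))
for nm,a in dict(bl=(105,38),br=(698,132)).items(): print(nm,onz("top",c1(*a),.266))
for nm,a in dict(fl=(60,455),fr=(600,545)).items(): print(nm,onz("top",c1(*a),.115))
for nm,a,b in [("blpk",(94,112),(605,355)),("brpk",(683,207),(70,128)),]:
    print(nm,tri([("top",c1(*a)),("scene",c3(*b))]))
print("back corners scene", onz("scene",c3(573,466),.266),onz("scene",c3(28,228),.266))
print("sill scene", onz("scene",c3(701,215),.115),onz("scene",c3(250,47),.115))
g=[onz("top",c2(*p),.024+.016) for p in [(186,178),(262,278),(383,408)]]; print("wr top",g)
h=[onz("scene",c4(*p),.024+.016) for p in [(266,352),(238,250),(204,115)]]; print("wr sc",h)
for a in [(190,68),(65,190),(472,402),(338,518)]: print("mat",onz("top",c2(*a),.024))
for a in [(115,122),(297,68),(195,450),(390,375)]: print("matS",onz("scene",c4(*a),.024))
E
python3 m1.py
```

```text
washer (array([0.56070074, 0.11757825, 0.1764908 ]), [np.float64(2.3049205560514095e-05), np.float64(2.304920556050718e-05)])
dome (array([0.55254299, 0.12007386, 0.20462261]), [np.float64(0.0004965417345144898), np.float64(0.0004965417345144894)])
bl [0.72850422 0.26497476 0.266     ]
br [ 0.66391922 -0.08495469  0.266     ]
fl [0.48403936 0.31073346 0.115     ]
fr [ 0.41892017 -0.03668777  0.115     ]
blpk (array([0.68416133, 0.27462433, 0.2536135 ]), [np.float64(0.001890954762918695), np.float64(0.0018909547629186287)])
brpk (array([ 0.61851505, -0.07612321,  0.25737264]), [np.float64(0.0002610430556247619), np.float64(0.0002610430556247609)])
back corners scene [0.76186633 0.27419511 0.266     ] [ 0.69826089 -0.07050152  0.266     ]
sill scene [0.48403505 0.31461468 0.115     ] [ 0.42733429 -0.03299824  0.115     ]
wr top [array([ 0.56589976, -0.32287557,  0.04      ]), array([ 0.5061453 , -0.36367537,  0.04      ]), array([ 0.42956536, -0.42855233,  0.04      ])]
wr sc [array([ 0.57294518, -0.31771721,  0.04      ]), array([ 0.51472125, -0.36213214,  0.04      ]), array([ 0.43210733, -0.42310507,  0.04      ])]
mat [ 0.63532209 -0.33388496  0.024     ]
mat [ 0.56215029 -0.25565122  0.024     ]
mat [ 0.43371661 -0.48650184  0.024     ]
mat [ 0.36706617 -0.40404668  0.024     ]
matS [ 0.44004352 -0.48132752  0.024     ]
matS [ 0.37445218 -0.39585521  0.024     ]
matS [ 0.63215891 -0.33603397  0.024     ]
matS [ 0.56019739 -0.25460292  0.024     ]
```

```bash
cat >> h.py <<'E'
YAW=np.radians(-10.5)
def axes(yaw=None):
    yaw=YAW if yaw is None else yaw
    x=np.array([np.cos(yaw),np.sin(yaw),0]);y=np.array([-np.sin(yaw),np.cos(yaw),0]);z=np.array([0,0,1.])
    s,c=np.sin(np.radians(35)),np.cos(np.radians(35))
    n=-s*x+c*z;u=c*x+s*z
    return y,u,n
def RT(phi=0,yaw=None):
    y,u,n=axes(yaw)
    M=np.column_stack([y,u,-n])
    return M@R.from_euler('z',phi).as_matrix()
def rel(p,Rt,p0=None,R0=None):
    s=env.get_state();p0=s["position"] if p0 is None else p0;R0=s["eef_rot"] if R0 is None else R0
    d=R0.T@(p-p0)/.4; w=R.from_matrix(R0.T@Rt).as_rotvec()/(np.pi/2)
    print("d",np.round(d,4),"w",np.round(w,4)); return d,w
E
python3 - <<'E'
from h import *
y,u,n=axes()
rel(np.array([.5607,.1176,.1765])+.30*n,RT())
E
```

```text
d [-0.836  -0.8065 -0.0445] w [-0.3161 -0.2848  0.9054]
```

```bash
r='{"claw":-1,"dx":-0.836,"dy":-0.806,"dz":-0.044,"wx":-0.316,"wy":-0.285,"wz":0.905}'; python3 -m creep '[{"claw":-1,"dx":-0.836,"dy":-0.806,"dz":-0.044,"wx":-0.316,"wy":-0.285,"wz":0.905},{"claw":-1,"dx":-0.836,"dy":-0.806,"dz":-0.044,"wx":-0.316,"wy":-0.285,"wz":0.905},{"claw":-1,"dx":-0.836,"dy":-0.806,"dz":-0.044,"wx":-0.316,"wy":-0.285,"wz":0.905},{"claw":-1,"dx":-0.836,"dy":-0.806,"dz":-0.044,"wx":-0.316,"wy":-0.285,"wz":0.905},{"claw":-1,"dx":-0.836,"dy":-0.806,"dz":-0.044,"wx":-0.316,"wy":-0.285,"wz":0.905},{"claw":-1,"dx":-0.836,"dy":-0.806,"dz":-0.044,"wx":-0.316,"wy":-0.285,"wz":0.905},{"claw":-1,"dx":-0.836,"dy":-0.806,"dz":-0.044,"wx":-0.316,"wy":-0.285,"wz":0.905},{"claw":-1,"dx":-0.836,"dy":-0.806,"dz":-0.044,"wx":-0.316,"wy":-0.285,"wz":0.905},{"claw":-1,"dx":-0.836,"dy":-0.806,"dz":-0.044,"wx":-0.316,"wy":-0.285,"wz":0.905},{"claw":-1,"dx":-0.836,"dy":-0.806,"dz":-0.044,"wx":-0.316,"wy":-0.285,"wz":0.905},{"claw":-1,"dx":-0.836,"dy":-0.806,"dz":-0.044,"wx":-0.316,"wy":-0.285,"wz":0.905},{"claw":-1,"dx":-0.836,"dy":-0.806,"dz":-0.044,"wx":-0.316,"wy":-0.285,"wz":0.905}]'
python3 - <<'E'
from h import *
y,u,n=axes()
rel(np.array([.5607,.1176,.1765])+.30*n,RT())
c=env.get_calibration("wrist"); im=env.camera("wrist")
np.savez("w1.npz",T=c["T"],mtx=c["mtx"],D=c["D"]);cv2.imwrite("pics/w1.png",im[:,:,::-1])
print(env.get_state()["qpos"])
E
```

```text
time: 1.65
position: [0.3915, 0.1496, 0.4223]
eef_rot: [[0.181, 0.806, 0.564], [0.984, -0.149, -0.103], [0.001, 0.574, -0.819]]
force: [-0.8, -0.6, 0.5]
finger_gap: 0.004
d [-0.0015  0.0002  0.0002] w [ 0.0001 -0.0011  0.0004]
[ 0.32635568 -0.09586472  1.97347496 -0.41654203  0.75884394  0.73907024]
```

View pics/w1.png

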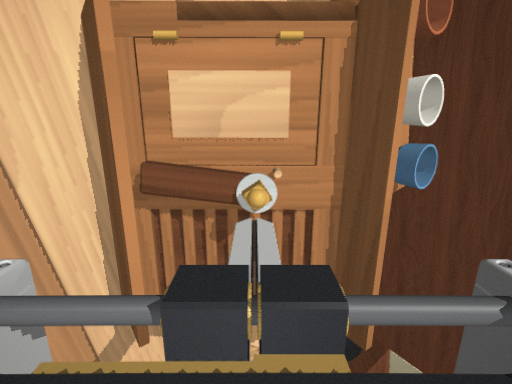

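```bash
python3 - <<'E'
import cv2
w=cv2.imread("pics/w1.png")
cv2.imwrite("pics/w1a.png",cv2.resize(w[145:225,130:300],None,fx=4.5,fy=4.5,interpolation=cv2.INTER_CUBIC))
cv2.imwrite("pics/w1b.png",cv2.resize(w[165:225,220:300],None,fx=9,fy=9,interpolation=cv2.INTER_CUBIC))
E
```

```text
(no output)
```

View pics/w1a.png

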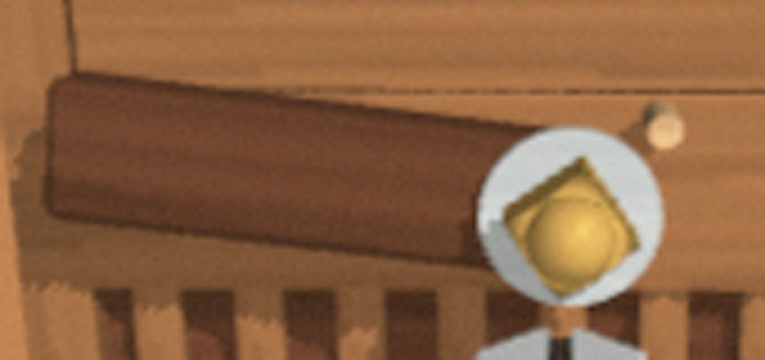

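View pics/w1b.png

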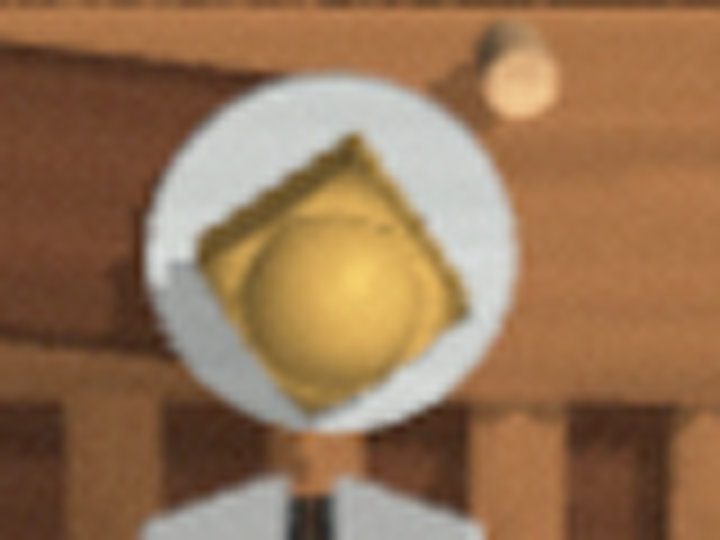

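```bash
cat > m2.py <<'E'
from h import *
c=dict(np.load("w1.npz"))
def pl(uv,p0,n):
    o,d=ray("wrist",uv,c); return o+d*(((p0-o)@n)/(d@n))
y,u,n=axes()
wuv=(220+333/9-.5,165+253/9-.5)
o,d=ray("wrist",wuv,c)
# depth from width
for Z in [.280,.285,.290]:
    print(Z, o+d*Z/(c["T"][:3,2]@d))
from m1 import c1,c3
rs=[ray("wrist",wuv,c),ray("top",c1(357,325)),ray("scene",c3(397,193))]
A=sum(np.eye(3)-np.outer(d,d) for o,d in rs);b=sum((np.eye(3)-np.outer(d,d))@o for o,d in rs)
p=np.linalg.solve(A,b);print("tri",p)
for o,d in rs: print(np.linalg.norm((np.eye(3)-np.outer(d,d))@(p-o)))
# yaw: rail/sill edges in wrist image
E
python3 m2.py | tail -9
python3 - <<'E'
import cv2
w=cv2.imread("pics/w1.png")
cv2.imwrite("pics/w1c.png",cv2.resize(w[0:170,90:370],None,fx=2.8,fy=2.8,interpolation=cv2.INTER_CUBIC))
E
```

```text
mat [ 0.36706617 -0.40404668  0.024     ]
matS [ 0.44004352 -0.48132752  0.024     ]
matS [ 0.37445218 -0.39585521  0.024     ]
matS [ 0.63215891 -0.33603397  0.024     ]
matS [ 0.56019739 -0.25460292  0.024     ]
tri [0.56140019 0.11761495 0.17863668]
0.0008398560862078905
0.0010643269057208544
0.0006247067739776391
```

View pics/w1c.png

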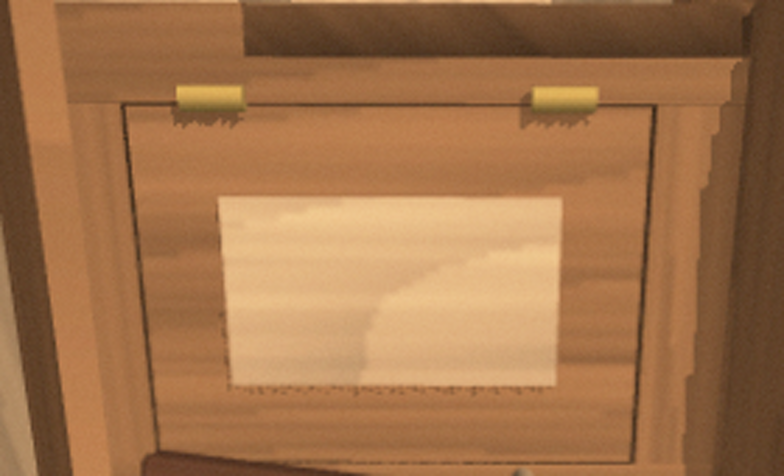

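```bash
cat >> h.py <<'E'
W=np.array([.5614,.1176,.1786])  # nut_seat
E
python3 - <<'E'
from h import *
c=dict(np.load("w1.npz"));y,u,n=axes()
def pl(uv,p0):
    o,d=ray("wrist",uv,c); q=o+d*(((p0-o)@n)/(d@n))-W; return np.round(1000*np.array([q@y,q@u]),1)
g=lambda U,V:(130+(U+.5)/4.5-.5,145+(V+.5)/4.5-.5)
g9=lambda U,V:(220+(U+.5)/9-.5,165+(V+.5)/9-.5)
for a in [(50,90),(48,205),(80,73),(520,125),(60,215),(490,265)]: print("latch",a,pl(g(*a),W-.004*n))
for a in [(355,135),(470,305),(308,410),(198,250)]: print("nut",pl(g9(*a),W+.012*n))
print("dome",pl(g9(333,297),W+.0205*n)); print("peg",pl(g9(525,85),W-.002*n))
E
```

```text
latch (50, 90) [  28.4 -117.9]
latch (48, 205) [   1.3 -121.2]
latch (80, 73) [  32.3 -110.7]
latch (520, 125) [ 20.5 -10.9]
latch (60, 215) [  -1.2 -118.7]
latch (490, 265) [-13.4 -18.3]
nut [16.6  3.1]
nut [-2.8 16.1]
nut [-15.2  -2. ]
nut [  3.5 -14.2]
dome [0.7 0.7]
peg [19.2 22.8]
```

```bash
python3 - <<'E'
from h import *
y,u,n=axes()
C=W+.0005*y+.0006*u
s=env.get_state()
R0=s["eef_rot"];p0=s["position"]
def fc(th,extra=0,r=.09):
    t=np.array([np.cos(th),-np.sin(th)]);m=np.array([np.sin(th),np.cos(th)])
    q=r*t-(.017+.008*np.sin(th)+.0125*np.cos(th)+extra)*m
    return C+q[0]*y+q[1]*u
def sh(p): return np.round(R0.T@(p-p0)/.4,4)
print("above",sh(fc(1.447,.012)+.235*n)); print("down",sh(fc(1.447,.012)+.1825*n))
for th in [1.447,1.3,1.15,1.0,.85,.7,.55,.4,.25,.12,0,-.02]: print(th,sh(fc(th)+.1825*n))
print(R.from_matrix(R0.T@RT()).as_rotvec())
E
```

```text
above [-0.0678 -0.2292  0.1593]
down [-0.0681 -0.2292  0.2905]
1.447 [-0.0383 -0.2255  0.2906]
1.3 [-0.0078 -0.2296  0.2906]
1.15 [ 0.0244 -0.2294  0.2907]
1.0 [ 0.0571 -0.2245  0.2908]
0.85 [ 0.0894 -0.2146  0.2908]
0.7 [ 0.1206 -0.1995  0.2909]
0.55 [ 0.1498 -0.1794  0.2909]
0.4 [ 0.176  -0.1543  0.291 ]
0.25 [ 0.1983 -0.1249  0.291 ]
0.12 [ 0.2138 -0.0962  0.2911]
0 [ 0.2245 -0.0676  0.2911]
-0.02 [ 0.2259 -0.0627  0.2911]
[ 0.00022949 -0.00172586  0.00061865]
```

```bash
python3 -m creep '[{"claw":-1,"dx":-0.068,"dy":-0.229,"dz":0.05},{"claw":-1,"dx":-0.068,"dy":-0.229,"dz":0.159},{"claw":-1,"dx":-0.068,"dy":-0.229,"dz":0.22},{"claw":-1,"dx":-0.068,"dy":-0.229,"dz":0.27},{"claw":-1,"dx":-0.068,"dy":-0.229,"dz":0.29},{"claw":-1,"dx":-0.068,"dy":-0.229,"dz":0.29}]'
python3 - <<'E'
from h import *
c=env.get_calibration("wrist"); im=env.camera("wrist")
cv2.imwrite("pics/w2.png",im[:,:,::-1])
E
```

```text
invalid input at $[0]: expected keys claw, dx, dy, dz, wx, wy, wz
```

View pics/w2.png

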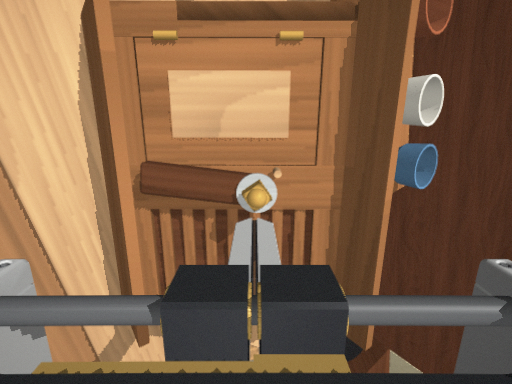

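All keys are needed, so the call was refused and nothing moved. I'll retype it.

```bash
python3 -m creep '[{"claw":-1,"dx":-0.068,"dy":-0.229,"dz":0.05,"wx":0,"wy":0,"wz":0},{"claw":-1,"dx":-0.068,"dy":-0.229,"dz":0.159,"wx":0,"wy":0,"wz":0},{"claw":-1,"dx":-0.068,"dy":-0.229,"dz":0.22,"wx":0,"wy":0,"wz":0},{"claw":-1,"dx":-0.068,"dy":-0.229,"dz":0.27,"wx":0,"wy":0,"wz":0},{"claw":-1,"dx":-0.068,"dy":-0.229,"dz":0.29,"wx":0,"wy":0,"wz":0},{"claw":-1,"dx":-0.068,"dy":-0.229,"dz":0.29,"wx":0,"wy":0,"wz":0}]'
python3 - <<'E'
from h import *
c=env.get_calibration("wrist"); im=env.camera("wrist")
cv2.imwrite("pics/w3.png",im[:,:,::-1])
E
```

```text
time: 2.5
position: [0.3786, 0.1243, 0.2742]
eef_rot: [[0.182, 0.806, 0.563], [0.983, -0.149, -0.104], [0.0, 0.573, -0.82]]
force: [-0.5, 0.6, 0.8]
finger_gap: 0.005
```

View pics/w3.png

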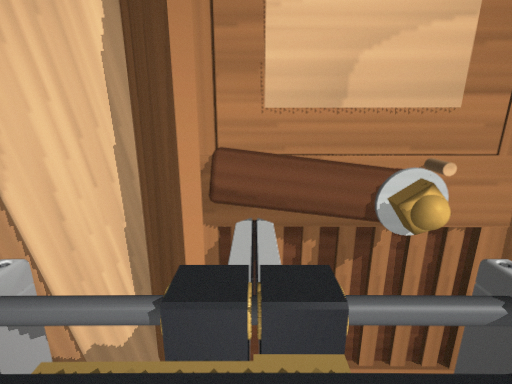

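```bash
python3 -m creep '[{"claw":-1,"dx":0.03,"dy":0.004,"dz":0,"wx":0,"wy":0,"wz":0},{"claw":-1,"dx":0.06,"dy":0,"dz":0,"wx":0,"wy":0,"wz":0},{"claw":-1,"dx":0.092,"dy":0,"dz":0,"wx":0,"wy":0,"wz":0},{"claw":-1,"dx":0.125,"dy":0.005,"dz":0,"wx":0,"wy":0,"wz":0},{"claw":-1,"dx":0.157,"dy":0.015,"dz":0,"wx":0,"wy":0,"wz":0},{"claw":-1,"dx":0.189,"dy":0.03,"dz":0,"wx":0,"wy":0,"wz":0},{"claw":-1,"dx":0.218,"dy":0.05,"dz":0,"wx":0,"wy":0,"wz":0},{"claw":-1,"dx":0.244,"dy":0.075,"dz":0,"wx":0,"wy":0,"wz":0},{"claw":-1,"dx":0.266,"dy":0.104,"dz":0,"wx":0,"wy":0,"wz":0},{"claw":-1,"dx":0.282,"dy":0.133,"dz":0,"wx":0,"wy":0,"wz":0},{"claw":-1,"dx":0.29,"dy":0.15,"dz":0,"wx":0,"wy":0,"wz":0},{"claw":-1,"dx":0.292,"dy":0.16,"dz":0,"wx":0,"wy":0,"wz":0}]'
python3 - <<'E'
from h import *
c=env.get_calibration("wrist"); im=env.camera("wrist")
cv2.imwrite("pics/w4.png",im[:,:,::-1])
E
```

```text
time: 4.05
position: [0.4517, 0.2297, 0.3118]
eef_rot: [[0.182, 0.805, 0.565], [0.983, -0.15, -0.103], [0.002, 0.574, -0.819]]
force: [-0.9, 1.2, -1.9]
finger_gap: 0.004
```

View pics/w4.png

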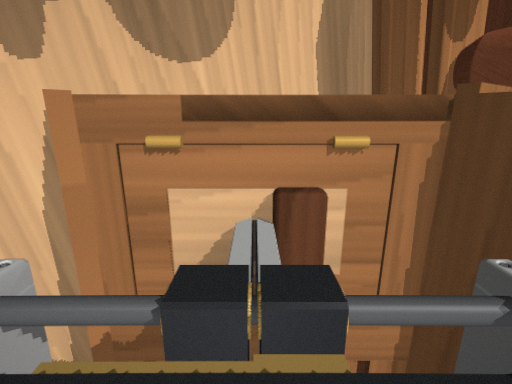

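```bash
python3 -m creep '[{"claw":-1,"dx":0,"dy":0.006,"dz":0,"wx":0,"wy":0,"wz":0},{"claw":-1,"dx":0,"dy":0.006,"dz":0,"wx":0,"wy":0,"wz":0}]';python3 -m creep '[{"claw":-1,"dx":0,"dy":0.005,"dz":0,"wx":0,"wy":0,"wz":0},{"claw":-1,"dx":0,"dy":0.005,"dz":0,"wx":0,"wy":0,"wz":0}]'
```

```text
time: 4.35
position: [0.4522, 0.2295, 0.3122]
eef_rot: [[0.182, 0.806, 0.563], [0.983, -0.15, -0.102], [0.003, 0.572, -0.82]]
force: [-4.2, 3.4, -1.2]
finger_gap: 0.005
time: 4.6
position: [0.4526, 0.2293, 0.3125]
eef_rot: [[0.182, 0.808, 0.561], [0.983, -0.151, -0.101], [0.003, 0.57, -0.822]]
force: [-8.3, 5.6, -1.3]
finger_gap: 0.011
```

```bash
python3 -m creep '[{"claw":-1,"dx":0,"dy":-0.03,"dz":0,"wx":0,"wy":0,"wz":0},{"claw":-1,"dx":0,"dy":-0.03,"dz":-0.1,"wx":0,"wy":0,"wz":0},{"claw":-0.2,"dx":-0.1,"dy":-0.05,"dz":-0.25,"wx":0,"wy":0,"wz":0},{"claw":0.2,"dx":-0.2,"dy":0,"dz":-0.3,"wx":0,"wy":0,"wz":0},{"claw":0.2,"dx":-0.23,"dy":0.05,"dz":-0.3,"wx":0,"wy":0,"wz":0}]'
python3 - <<'E'
from h import *
c=env.get_calibration("wrist"); im=env.camera("wrist")
np.savez("w5.npz",T=c["T"],mtx=c["mtx"],D=c["D"])
cv2.imwrite("pics/w5.png",im[:,:,::-1])
E
```

```text
time: 5.22
position: [0.3849, 0.1465, 0.4268]
eef_rot: [[0.181, 0.802, 0.57], [0.983, -0.15, -0.102], [0.003, 0.579, -0.815]]
force: [0.6, 0.4, -0.2]
finger_gap: 0.287
```

View pics/w5.png

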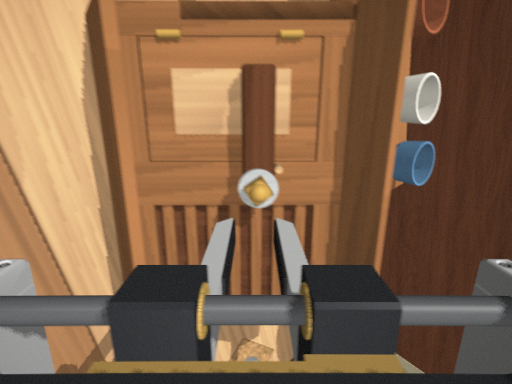

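```bash
cat >> h.py <<'E'
def RD(a):
    c,s=np.cos(a),np.sin(a); return np.array([[c,s,0],[s,-c,0],[0,0,-1.]])
E
python3 - <<'E'
from h import *
a=np.radians(37.5)
p=np.array([.5694,-.3203,.0])+(-.09)*np.array([np.cos(a),np.sin(a),0])+[0,0,.31]
rel(p,RD(a))
E
```

```text
d [-1.232   0.2448  0.5326] w [ 0.3762 -0.1468  0.4508]
```

```bash
python3 -m creep '[{"claw":0.2,"dx":-0.3,"dy":0.0,"dz":0,"wx":0.05,"wy":0,"wz":0.05},{"claw":0.2,"dx":-0.5,"dy":0,"dz":0,"wx":0.1,"wy":-0.03,"wz":0.1},{"claw":0.2,"dx":-0.6,"dy":0.03,"dz":0.1,"wx":0.2,"wy":-0.07,"wz":0.22},{"claw":0.2,"dx":-0.75,"dy":0.1,"dz":0.2,"wx":0.3,"wy":-0.1,"wz":0.35},{"claw":0.2,"dx":-0.9,"dy":0.17,"dz":0.35,"wx":0.376,"wy":-0.147,"wz":0.451},{"claw":0.2,"dx":-1,"dy":0.24,"dz":0.5,"wx":0.376,"wy":-0.147,"wz":0.451},{"claw":0.2,"dx":-1,"dy":0.245,"dz":0.533,"wx":0.376,"wy":-0.147,"wz":0.451},{"claw":0.2,"dx":-1,"dy":0.245,"dz":0.533,"wx":0.376,"wy":-0.147,"wz":0.451},{"claw":0.2,"dx":-1,"dy":0.245,"dz":0.533,"wx":0.376,"wy":-0.147,"wz":0.451}]'
python3 - <<'E'
from h import *
a=np.radians(37.5)
p=np.array([.5694,-.3203,.0])+(-.09)*np.array([np.cos(a),np.sin(a),0])+[0,0,.31]
rel(p,RD(a))
E
```

```text
time: 6.4
position: [0.5146, -0.2849, 0.3013]
eef_rot: [[0.795, 0.607, -0.013], [0.607, -0.795, -0.0], [-0.01, -0.007, -1.0]]
force: [-0.6, 0.7, 0.7]
finger_gap: 0.599
d [-0.1699  0.1538 -0.021 ] w [-0.0047  0.0065 -0.0014]
```

```bash
python3 -m creep '[{"claw":0.2,"dx":-0.17,"dy":0.154,"dz":-0.021,"wx":-0.005,"wy":0.006,"wz":0},{"claw":0.2,"dx":-0.17,"dy":0.154,"dz":-0.021,"wx":-0.005,"wy":0.006,"wz":0},{"claw":0.2,"dx":-0.17,"dy":0.154,"dz":-0.021,"wx":-0.005,"wy":0.006,"wz":0},{"claw":0.2,"dx":-0.17,"dy":0.154,"dz":-0.021,"wx":-0.005,"wy":0.006,"wz":0}]'
python3 - <<'E'
from h import *
print(env.get_state()["position"])
c=env.get_calibration("wrist"); im=env.camera("wrist")
np.savez("w6.npz",T=c["T"],mtx=c["mtx"],D=c["D"])
cv2.imwrite("pics/w6.png",im[:,:,::-1])
E
```

```text
time: 6.9
position: [0.4963, -0.371, 0.3138]
eef_rot: [[0.793, 0.609, 0.002], [0.609, -0.793, -0.001], [0.002, 0.002, -1.0]]
force: [-0.2, -0.2, 0.1]
finger_gap: 0.598
[ 0.49625473 -0.37101205  0.31375425]
```

View pics/w6.png

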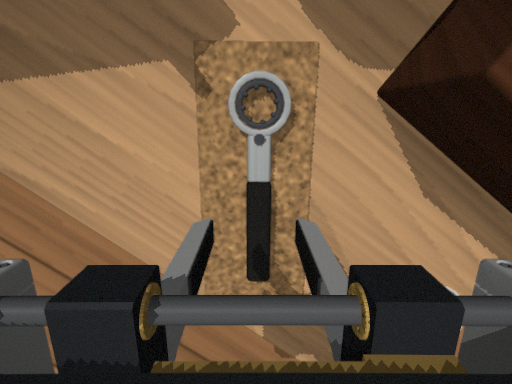

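```bash
python3 - <<'E'
import cv2
w=cv2.imread("pics/w6.png")
cv2.imwrite("pics/w6a.png",cv2.resize(w[60:150,215:305],None,fx=6.5,fy=6.5,interpolation=cv2.INTER_CUBIC))
cv2.imwrite("pics/w6b.png",cv2.resize(w[30:300,180:330],None,fx=2.2,fy=2.2,interpolation=cv2.INTER_CUBIC))
E
```

```text
(no output)
```

View pics/w6a.png

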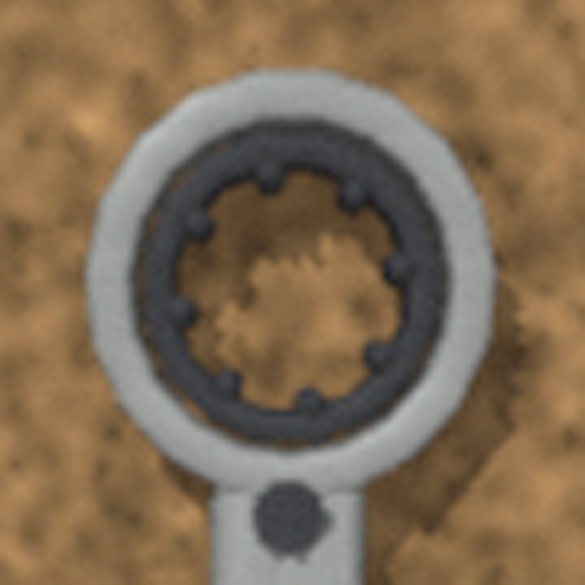

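View pics/w6b.png

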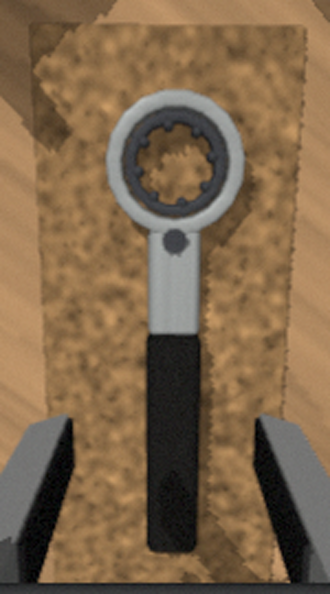

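```bash
python3 - <<'E'
from h import *
c=dict(np.load("w6.npz"))
g=lambda U,V:(215+(U+.5)/6.5-.5,60+(V+.5)/6.5-.5); b=lambda U,V:(180+(U+.5)/2.2-.5,30+(V+.5)/2.2-.5)
C=onz("wrist",g(291,281),.038,c)
# ring outer: extremes
ex=[onz("wrist",g(*q),.038,c) for q in [(88,281),(495,281),(291,70),(291,490)]]
print("ring",C,np.mean(ex,0),np.linalg.norm(ex[0]-ex[1]),np.linalg.norm(ex[2]-ex[3]))
C=np.mean(ex,0)
h1=[onz("wrist",b(*q),.042,c) for q in [(172,550),(173,336)]]
e=onz("wrist",b(172,550),.042,c)
print("handle end",e,h1[1],"len",np.linalg.norm(e-C)) 
hd=(h1[0]-C)[:2];print("handle ang",np.degrees(np.arctan2(hd[1],hd[0])))
w1=[onz("wrist",b(*q),.042,c) for q in [(148,450),(199,450)]]; print("width",np.linalg.norm(w1[0]-w1[1]),np.mean(w1,0))
ha=np.degrees(np.arctan2(hd[1],hd[0]))
tt=[]
for t in [(270,178),(352,192),(400,268),(380,353),(310,402),(227,384),(181,311),(200,224)]:
    q=(onz("wrist",g(*t),.036,c)-C)[:2]; a=np.degrees(np.arctan2(q[1],q[0]))-ha; tt.append(a%45); print(np.round(a%360,1),np.linalg.norm(q))
tt=np.array(tt);z=np.exp(1j*np.radians(tt*8)).mean();print("tooth ang mod45 (ccw from handle dir)",np.degrees(np.angle(z))/8%45)
E
```

```text
ring [ 0.56807404 -0.32171688  0.038     ] [ 0.56781872 -0.32196081  0.038     ] 0.054799559576690894 0.053878113188421804
handle end [ 0.43008685 -0.42686177  0.042     ] [ 0.51159944 -0.36430211  0.042     ] len 0.1731770201177324
handle ang -142.705948901685
width 0.022705050208638423 [ 0.47046407 -0.39645541  0.042     ]
192.2 0.013836514344378631
145.7 0.014302430199311943
98.3 0.01490844841116897
54.0 0.015195641638832918
10.2 0.015726729043415235
326.5 0.015737816957539646
283.3 0.015363830647437605
238.1 0.014509810419742674
tooth ang mod45 (ccw from handle dir) 11.030728759649675
```

```bash
python3 - <<'E'
import cv2
w=cv2.imread("pics/w5.png")
cv2.imwrite("pics/w5b.png",cv2.resize(w[55:220,220:300],None,fx=9,fy=9,interpolation=cv2.INTER_CUBIC)[900:1485])
cv2.imwrite("pics/w5c.png",cv2.resize(w[55:220,220:300],None,fx=4,fy=4,interpolation=cv2.INTER_CUBIC)[:590])
E
```

```text
(no output)
```

View pics/w5b.png

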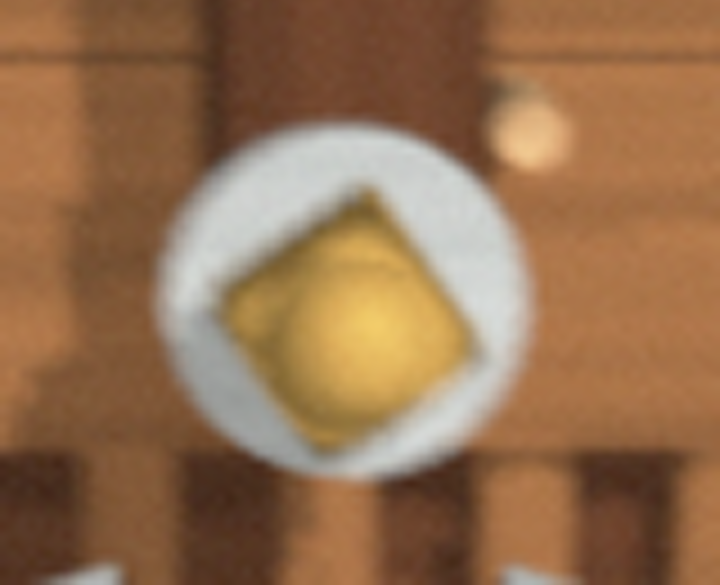

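View pics/w5c.png

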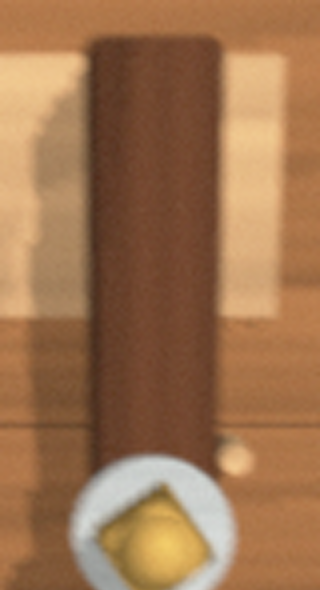

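```bash
python3 - <<'E'
from h import *
c=dict(np.load("w5.npz"));y,u,n=axes()
def pl(uv,p0):
    o,d=ray("wrist",uv,c); q=o+d*(((p0-o)@n)/(d@n))-W; return 1000*np.array([q@y,q@u])
g9=lambda U,V:(220+(U+.5)/9-.5,55+(V+900.5)/9-.5)
P=np.array([pl(g9(*a),W+.0115*n) for a in [(369,188),(478,348),(330,452),(218,302)]]);print(P)
print("washer",pl(g9(346,299),W),"nut mean",P.mean(0),"dome",pl(g9(372,340),W+.02*n))
q=P-P.mean(0);print(np.degrees(np.arctan2(q[:,1],q[:,0]))%90)
gl=lambda U,V:(220+(U+.5)/4-.5,55+(V+.5)/4-.5)
print("latch edges",[pl(gl(*a),W-.004*n) for a in [(91,60),(92,380),(219,60),(215,380)]])
E
```

```text
[[ 15.32148418   4.53773048]
 [ -3.32133866  17.06154469]
 [-15.7265565    0.21761692]
 [  2.17024814 -12.49611604]]
washer [-0.52551194  2.25143177] nut mean [-0.38904071  2.33019401] dome [0.03067691 4.70303119]
[ 7.99844854 11.25766999  7.84252668  9.79377232]
latch edges [array([116.0617251 , -13.08873254]), array([ 39.37379388, -13.74325493]), array([116.06832336,  17.74083429]), array([39.32502579, 18.17021468])]
```

```bash
python3 - <<'E'
from h import *
rel(np.array([.4924,-.3795,.2255]),RD(np.radians(37.4)))
E
```

```text
d [-0.0215  0.0107  0.2206] w [ 0.0012 -0.001   0.0016]
```

```bash
python3 -m creep '[{"claw":0.2,"dx":-0.022,"dy":0.011,"dz":0.1,"wx":0,"wy":0,"wz":0},{"claw":0.2,"dx":-0.022,"dy":0.011,"dz":0.18,"wx":0,"wy":0,"wz":0},{"claw":0.2,"dx":-0.022,"dy":0.011,"dz":0.22,"wx":0,"wy":0,"wz":0},{"claw":0.2,"dx":-0.022,"dy":0.011,"dz":0.22,"wx":0,"wy":0,"wz":0},{"claw":0.2,"dx":-0.022,"dy":0.011,"dz":0.22,"wx":0,"wy":0,"wz":0}]'
python3 - <<'E'
from h import *
rel(np.array([.4924,-.3795,.2255]),RD(np.radians(37.4)))
E
python3 -m creep '[{"claw":-1,"dx":0,"dy":0,"dz":0,"wx":0,"wy":0,"wz":0},{"claw":-1,"dx":0,"dy":0,"dz":0,"wx":0,"wy":0,"wz":0},{"claw":-1,"dx":0,"dy":0,"dz":0,"wx":0,"wy":0,"wz":0},{"claw":-1,"dx":0,"dy":0,"dz":0,"wx":0,"wy":0,"wz":0}]'
```

```text
time: 7.58
position: [0.4929, -0.3811, 0.2264]
eef_rot: [[0.793, 0.609, 0.004], [0.609, -0.793, -0.002], [0.002, 0.004, -1.0]]
force: [-0.9, -0.6, 1.1]
finger_gap: 0.604
d [ 0.0015 -0.004   0.0021] w [ 0.0027 -0.001   0.0014]
time: 8.07
position: [0.492, -0.381, 0.2256]
eef_rot: [[0.794, 0.608, 0.001], [0.608, -0.794, 0.0], [0.001, 0.001, -1.0]]
force: [-0.4, 0.7, 2.5]
finger_gap: 0.252
```

```bash
python3 -m creep '[{"claw":-1,"dx":0,"dy":0,"dz":-0.05,"wx":0,"wy":0,"wz":0},{"claw":-1,"dx":0,"dy":0,"dz":-0.2,"wx":0,"wy":0,"wz":0},{"claw":-1,"dx":0,"dy":0,"dz":-0.35,"wx":0,"wy":0,"wz":0},{"claw":-1,"dx":0,"dy":0,"dz":-0.4,"wx":0,"wy":0,"wz":0},{"claw":-1,"dx":0,"dy":0,"dz":-0.4,"wx":0,"wy":0,"wz":0}]'
python3 - <<'E'
from h import *
s=env.get_state()
c=env.get_calibration("wrist"); im=env.camera("wrist")
np.savez("w7.npz",T=c["T"],mtx=c["mtx"],D=c["D"],p=s["position"],R=s["eef_rot"])
cv2.imwrite("pics/w7.png",im[:,:,::-1])
cv2.imwrite("pics/w7a.png",cv2.resize(im[:,:,::-1][40:260,180:330],None,fx=2.7,fy=2.7,interpolation=cv2.INTER_CUBIC))
E
```

```text
time: 8.7
position: [0.4921, -0.3814, 0.3867]
eef_rot: [[0.793, 0.609, 0.005], [0.609, -0.793, -0.004], [0.002, 0.006, -1.0]]
force: [0.2, 0.6, -4.3]
finger_gap: 0.251
```

View pics/w7.png

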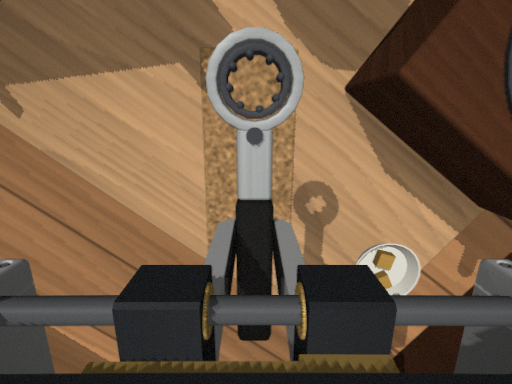

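View pics/w7a.png

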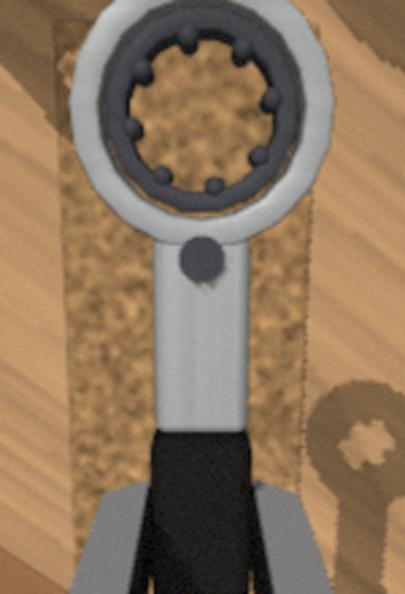

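```bash
cat > ringfit.py <<'E'
from h import *
import sys
# predict ring outlines for socket pose in tool frame (x,y,z), pitch about tool y
def outl(st,pitch,roll,c,p,Rt,r=.028,h=.014,N=60):
    M=R.from_euler('yx',[pitch,roll]).as_matrix()
    a=np.linspace(0,2*np.pi,N,endpoint=False)
    q=np.stack([r*np.cos(a),r*np.sin(a),-h+0*a],1)@M.T+st
    return proj("wrist",q@Rt.T+p,c)
if __name__=="__main__":
    d=dict(np.load("w7.npz"));c={k:d[k] for k in("T","mtx","D")}
    im=cv2.imread("pics/w7.png")
    st=np.array([.0963,-.0009,.2016])
    for st,col in [(st,(0,255,0))]:
        for r in (.028,.0):
            o=outl(st,0,0,c,d["p"],d["R"],r); print(r,o.min(0),o.max(0))
        o=outl(st,0,0,c,d["p"],d["R"])
        big=cv2.resize(im[:270],None,fx=2,fy=2)
        for x,y in o: cv2.circle(big,(int(2*x+1),int(2*y+1)),1,col,-1)
    cv2.imwrite("pics/ov7.png",big[:, 300:760])
E
python3 ringfit.py
```

```text
0.028 [203.65669759  22.51738797] [303.37994849 129.9464903 ]
0.0 [253.52464234  78.92786397] [253.52464234  78.92786397]
```

View pics/ov7.png

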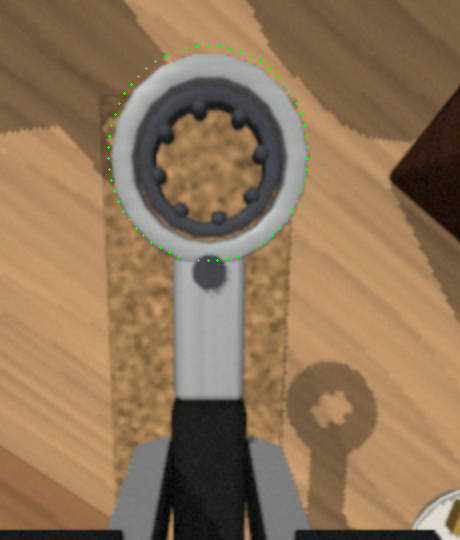

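```bash
cat >> h.py <<'E'
ST=np.array([.0946,-.0002,.2016])
NC=W+.0004*axes()[0]+.0008*axes()[1]
def tcp(beta,h,st=None,nc=None,dy=0,du=0):
    y,u,n=axes();st=ST if st is None else st;nc=NC if nc is None else nc
    Rt=RT(-np.radians(beta)); return nc+h*n+dy*y+du*u-Rt@st,Rt
E
python3 - <<'E'
from h import *
p,Rt=tcp(2.3,.040);print(p)
y,u,n=axes()
a,b=rel(p,Rt)
rel(p+.06*n-.12*y,Rt)
E
```

```text
[0.41185628 0.04959771 0.37925818]
d [ 0.4968 -0.9759  0.0124] w [-0.3733  0.1352 -0.4767]
d [ 0.2165 -0.8387 -0.1105] w [-0.3733  0.1352 -0.4767]
```

```bash
python3 -m creep '[{"claw":-1,"dx":0.01,"dy":-0.05,"dz":-0.03,"wx":-0.02,"wy":0.01,"wz":-0.03},{"claw":-1,"dx":0.03,"dy":-0.15,"dz":-0.07,"wx":-0.06,"wy":0.02,"wz":-0.08},{"claw":-1,"dx":0.07,"dy":-0.28,"dz":-0.11,"wx":-0.12,"wy":0.045,"wz":-0.16},{"claw":-1,"dx":0.11,"dy":-0.41,"dz":-0.11,"wx":-0.19,"wy":0.07,"wz":-0.24},{"claw":-1,"dx":0.14,"dy":-0.54,"dz":-0.11,"wx":-0.26,"wy":0.09,"wz":-0.33},{"claw":-1,"dx":0.18,"dy":-0.67,"dz":-0.11,"wx":-0.32,"wy":0.115,"wz":-0.41},{"claw":-1,"dx":0.2,"dy":-0.78,"dz":-0.11,"wx":-0.36,"wy":0.13,"wz":-0.46},{"claw":-1,"dx":0.216,"dy":-0.839,"dz":-0.11,"wx":-0.373,"wy":0.135,"wz":-0.477},{"claw":-1,"dx":0.216,"dy":-0.839,"dz":-0.11,"wx":-0.373,"wy":0.135,"wz":-0.477}]'
python3 - <<'E'
from h import *
p,Rt=tcp(2.3,.040)
rel(p,Rt)
E
```

```text
time: 9.88
position: [0.354, -0.0605, 0.4257]
eef_rot: [[0.146, 0.816, 0.559], [0.989, -0.108, -0.101], [-0.022, 0.568, -0.823]]
force: [0.0, -0.3, -3.0]
finger_gap: 0.252
d [0.2959 0.0225 0.1485] w [-0.0043 -0.0017  0.0015]
```

```bash
python3 -m creep '[{"claw":-1,"dx":0.06,"dy":0.0,"dz":0.02,"wx":0,"wy":0,"wz":0},{"claw":-1,"dx":0.15,"dy":0.01,"dz":0.06,"wx":-0.002,"wy":-0.001,"wz":0.001},{"claw":-1,"dx":0.24,"dy":0.02,"dz":0.11,"wx":-0.004,"wy":-0.002,"wz":0.001},{"claw":-1,"dx":0.29,"dy":0.022,"dz":0.14,"wx":-0.004,"wy":-0.002,"wz":0.001},{"claw":-1,"dx":0.296,"dy":0.022,"dz":0.148,"wx":-0.004,"wy":-0.002,"wz":0.001},{"claw":-1,"dx":0.296,"dy":0.022,"dz":0.148,"wx":-0.004,"wy":-0.002,"wz":0.001}]'
cat > look.py <<'E'
from h import *
import sys
k=sys.argv[1]
s=env.get_state()
c=env.get_calibration("wrist"); im=env.camera("wrist")
np.savez(f"w{k}.npz",T=c["T"],mtx=c["mtx"],D=c["D"],p=s["position"],R=s["eef_rot"])
cv2.imwrite(f"pics/w{k}.png",im[:,:,::-1])
cv2.imwrite(f"pics/w{k}a.png",cv2.resize(im[:,:,::-1][20:140,190:320],None,fx=5,fy=5,interpolation=cv2.INTER_CUBIC))
print(s["position"],s["force"])
E
python3 look.py 8; python3 -c "
from h import *
p,Rt=tcp(2.3,.040)
rel(p,Rt)"
```

```text
time: 10.62
position: [0.4146, 0.047, 0.3813]
eef_rot: [[0.153, 0.81, 0.566], [0.988, -0.11, -0.109], [-0.026, 0.576, -0.817]]
force: [-0.1, 1.0, -4.9]
finger_gap: 0.252
[0.41455868 0.0470394  0.38131898] [-0.0564364   0.95864008 -4.85336053]
d [ 0.0061 -0.0098  0.0009] w [ 0.0029  0.0029 -0.001 ]
```

View pics/w8.png

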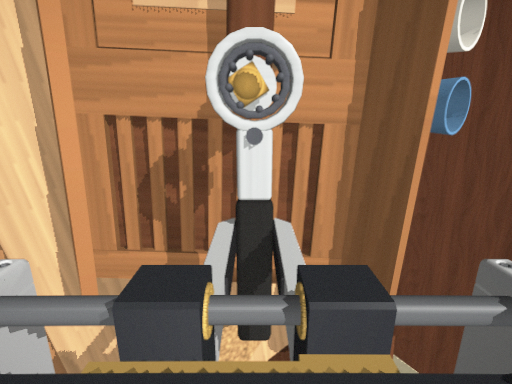

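View pics/w8a.png

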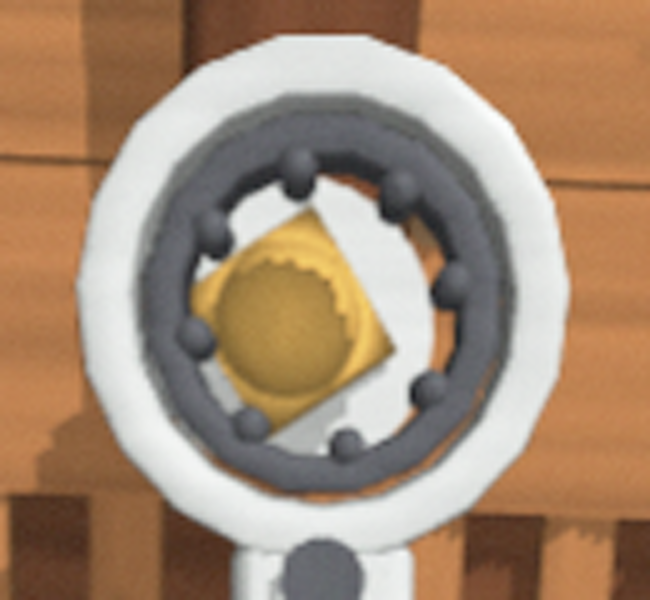

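```bash
python3 -c "
from h import *
p,Rt=tcp(2.3,.030)
rel(p,Rt)"; python3 -m creep '[{"claw":-1,"dx":0.006,"dy":-0.008,"dz":0.01,"wx":0.002,"wy":0.002,"wz":0},{"claw":-1,"dx":0.006,"dy":-0.008,"dz":0.02,"wx":0.002,"wy":0.002,"wz":0},{"claw":-1,"dx":0.006,"dy":-0.008,"dz":0.022,"wx":0.002,"wy":0.002,"wz":0},{"claw":-1,"dx":0.006,"dy":-0.008,"dz":0.022,"wx":0.002,"wy":0.002,"wz":0}]'
python3 look.py 9; python3 -c "
from h import *
p,Rt=tcp(2.3,.030)
rel(p,Rt)"
```

```text
d [ 0.0062 -0.01    0.0259] w [ 0.0029  0.0029 -0.001 ]
time: 11.18
position: [0.4172, 0.0492, 0.3735]
eef_rot: [[0.151, 0.81, 0.567], [0.988, -0.11, -0.105], [-0.023, 0.576, -0.817]]
force: [0.1, -0.3, -4.1]
finger_gap: 0.25
[0.41717896 0.0491651  0.37346003] [ 0.12921218 -0.25445149 -4.0616646 ]
d [-0.0014 -0.0027  0.0056] w [ 0.0023  0.0002 -0.0007]
```

View pics/w9a.png

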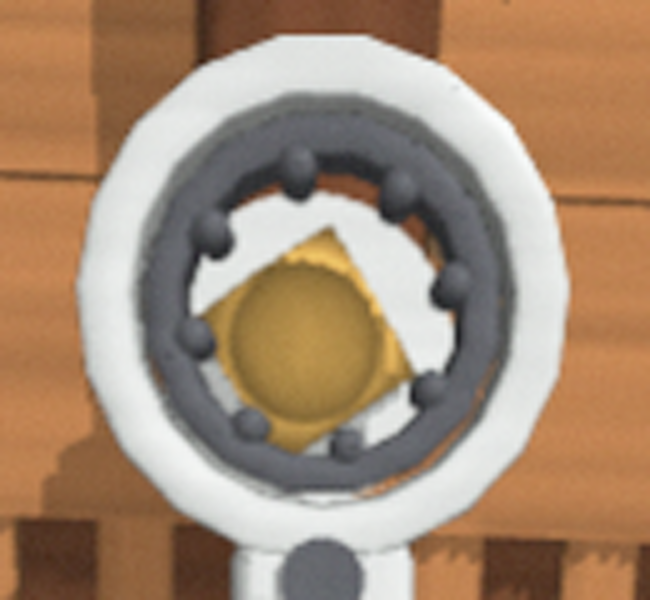

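```bash
cat > al.py <<'E'
from h import *
def setup(k):
    d=dict(np.load(f"w{k}.npz"));c={q:d[q] for q in("T","mtx","D")}
    def bp(uv,z):
        o,dd=ray("wrist",uv,c); o=d["R"].T@(o-d["p"]);dd=d["R"].T@dd
        return 1000*(o+dd*(z-o[2])/dd[2])[:2]
    g=lambda U,V:(190+(U+.5)/5-.5,20+(V+.5)/5-.5)
    return d,c,bp,g
E
python3 - <<'E'
from al import *
d,c,bp,g=setup(9)
h=.0322
ex=[bp(g(*q),.1876) for q in [(78,292),(569,292),(323,35),(323,552)]]
print("ring outer",np.mean(ex,0),ex)
t=np.array([bp(g(*q),.1890) for q in [(297,168),(398,190),(450,281),(428,388),(347,442),(250,422),(197,337),(214,230)]])
print("teeth",t.mean(0)); q=t-t.mean(0); print(np.degrees(np.arctan2(q[:,1],q[:,0]))%45, np.hypot(*q.T))
print("dome",bp(g(307,343),.2016+h-.0155),bp(g(307,343),.2016+h-.018))
P=np.array([bp(g(*q),.2016+h-.0115) for q in [(331,228),(413,375),(295,455),(205,318)]])
print("nut",P.mean(0));q=P-P.mean(0);print(np.degrees(np.arctan2(q[:,1],q[:,0]))%45, np.hypot(*q.T))
E
```

```text
ring outer [96.67714006  0.12929811] [array([ 97.38482341, -27.43914649]), array([97.418528  , 27.75517799]), array([1.23048793e+02, 8.01802076e-02]), array([68.85641622,  0.12098074])]
teeth [9.57685135e+01 5.88353412e-02]
[33.94486968 34.12901477 33.35104756 34.90749481 33.83771318 34.53928055
 33.24539555 34.14121908] [14.8580875  14.9365897  14.71369403 14.83788282 14.73530578 14.86085847
 14.66473788 14.71595129]
dome [94.51560834 -2.0075014 ] [94.31369903 -1.98348516]
nut [94.5428049  -1.48693971]
[10.33440472 15.2936888   8.9600715  13.54463668] [15.00184513 14.53683316 14.58126457 14.85544628]
```

```bash
python3 - <<'E'
from al import *
d,c,bp,g=setup(9)
y,u,n=axes()
q=d["p"]+d["R"]@np.array([.0945,-.0017,.2016])
print((q-W)@y,(q-W)@u,(q-W)@n)
E
python3 -m creep '[{"claw":-1,"dx":-0.0043,"dy":-0.0043,"dz":0.0,"wx":0.002,"wy":0,"wz":0},{"claw":-1,"dx":-0.0043,"dy":-0.0043,"dz":0.02,"wx":0.002,"wy":0,"wz":0},{"claw":-1,"dx":-0.0043,"dy":-0.0043,"dz":0.035,"wx":0.002,"wy":0,"wz":0},{"claw":-1,"dx":-0.0043,"dy":-0.0043,"dz":0.035,"wx":0.002,"wy":0,"wz":0}]'
python3 look.py 10
```

```text
0.0007232123591587601 0.0011462847545622556 0.032154154320492984
time: 11.72
position: [0.4236, 0.0463, 0.3602]
eef_rot: [[0.151, 0.813, 0.563], [0.988, -0.111, -0.105], [-0.023, 0.572, -0.82]]
force: [0.7, -0.2, -4.5]
finger_gap: 0.254
[0.42359933 0.04626426 0.36023229] [ 0.66896575 -0.24288959 -4.48339783]
```

View pics/w10a.png

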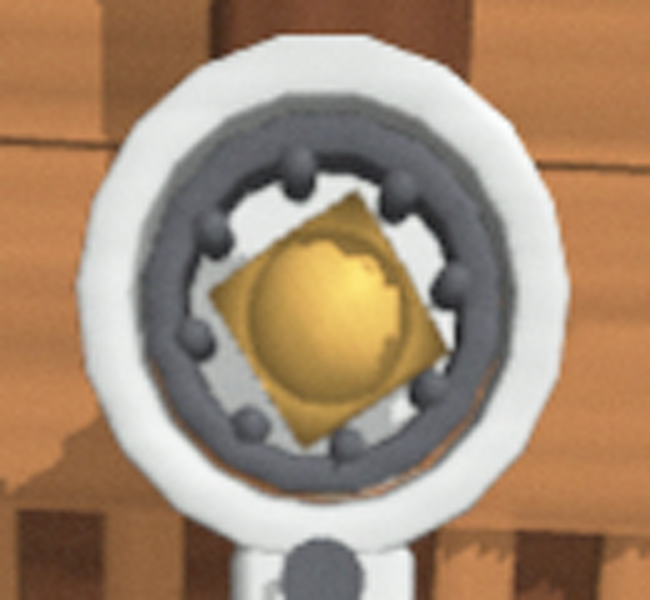

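```bash
python3 - <<'E'
from al import *
d,c,bp,g=setup(10)
y,u,n=axes()
h=(d["p"]+d["R"]@np.array([.0962,.0001,.2016])-W)@n
print("h",h)
P=np.array([bp(g(*q),.2016+h-.0115) for q in [(357,193),(447,350),(307,445),(210,290)]])
print("nut",P.mean(0));q=P-P.mean(0);print(np.degrees(np.arctan2(q[:,1],q[:,0]))%45, np.hypot(*q.T))
print("dome",bp(g(329,322),.2016+h-.0175))
E
```

```text
h 0.01739046179990617
nut [96.24251451  1.03204871]
[12.45744339 13.02043505 11.24270296 13.53407381] [15.13461935 15.22471593 15.28064844 15.55067041]
dome [95.57186461  0.83875493]
```

```bash
python3 -m creep '[{"claw":-1,"dx":-0.0003,"dy":0.002,"dz":0.008,"wx":0,"wy":0,"wz":0.004},{"claw":-1,"dx":-0.0003,"dy":0.002,"dz":0.018,"wx":0,"wy":0,"wz":0.004},{"claw":-1,"dx":-0.0003,"dy":0.002,"dz":0.026,"wx":0,"wy":0,"wz":0.004},{"claw":-1,"dx":-0.0003,"dy":0.002,"dz":0.026,"wx":0,"wy":0,"wz":0.004}]'
python3 look.py 11; python3 - <<'E'
from al import *
s=env.get_state();y,u,n=axes()
q=s["position"]+s["eef_rot"]@np.array([.0962,.0001,.2016])-W
print(q@y,q@u,q@n,s["force"]@n)
E
```

```text
time: 12.28
position: [0.4301, 0.045, 0.3526]
eef_rot: [[0.156, 0.811, 0.564], [0.988, -0.117, -0.105], [-0.019, 0.573, -0.819]]
force: [-0.6, -0.3, -4.9]
finger_gap: 0.252
[0.43005521 0.04502144 0.35264493] [-0.64092376 -0.28564837 -4.91756923]
0.0007705858293712733 0.0017306893860178298 0.007550595279254231 -4.050729192048391
```

View pics/w11a.png

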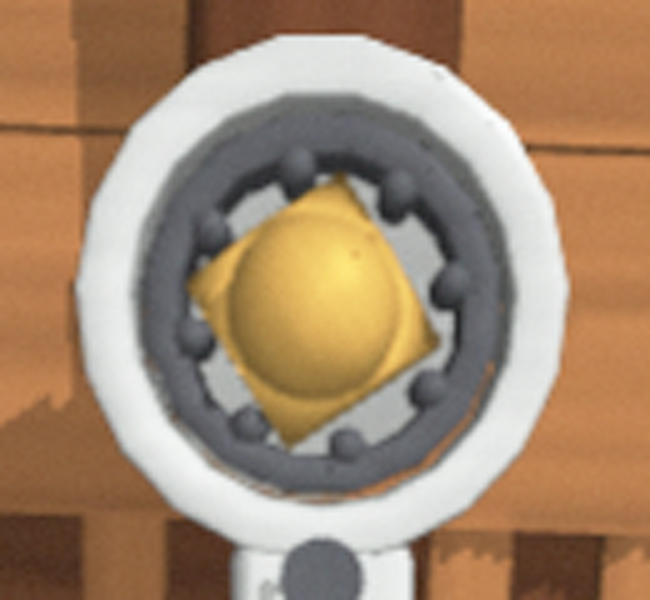

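```bash
python3 - <<'E'
from al import *
d,c,bp,g=setup(11)
h=.0076
P=np.array([bp(g(*q),.2016+h-.0115) for q in [(343,178),(440,340),(290,445),(190,285)]])
print("nut",P.mean(0));q=P-P.mean(0);print(np.degrees(np.arctan2(q[:,1],q[:,0]))%45, np.hypot(*q.T))
print("dome",bp(g(314,305),.2016+h-.0175))
E
```

```text
nut [96.1116747 -0.7907241]
[12.17626334 11.13771802 11.89787818 12.00499695] [15.13038151 15.22308049 15.3607618  15.29528172]
dome [96.46204061 -0.96897442]
```

```bash
python3 -m creep '[{"claw":-1,"dx":0,"dy":-0.0018,"dz":0.0,"wx":0,"wy":0,"wz":0},{"claw":-1,"dx":0,"dy":-0.0018,"dz":0.008,"wx":0,"wy":0,"wz":0},{"claw":-1,"dx":0,"dy":-0.0018,"dz":0.014,"wx":0,"wy":0,"wz":0},{"claw":-1,"dx":0,"dy":-0.0018,"dz":0.018,"wx":0,"wy":0,"wz":0}]'
cat > chk.py <<'E'
from al import *
s=env.get_state();y,u,n=axes()
q=s["position"]+s["eef_rot"]@np.array([.0962,.0001,.2016])-W
x=s["eef_rot"][:,0]; print("y,u,n mm",np.round(1000*np.array([q@y,q@u,q@n]),2),"beta",np.round(np.degrees(np.arctan2(-x@u,x@y)),2),"F(y,u,n)",np.round([s["force"]@y,s["force"]@u,s["force"]@n],1),"gap",s["finger_gap"],s["time"])
E
python3 chk.py; python3 look.py 12
```

```text
time: 12.82
position: [0.4336, 0.0443, 0.3468]
eef_rot: [[0.156, 0.811, 0.565], [0.988, -0.117, -0.105], [-0.019, 0.574, -0.819]]
force: [-3.8, -1.6, -1.5]
finger_gap: 0.254
y,u,n mm [0.73 1.54 0.58] beta 1.89 F(y,u,n) [-2.3 -3.6  0.7] gap 0.2539608182973504 12.825
[0.43358062 0.04431481 0.34680257] [-3.76949416 -1.63862855 -1.47296966]
```

View pics/w12a.png

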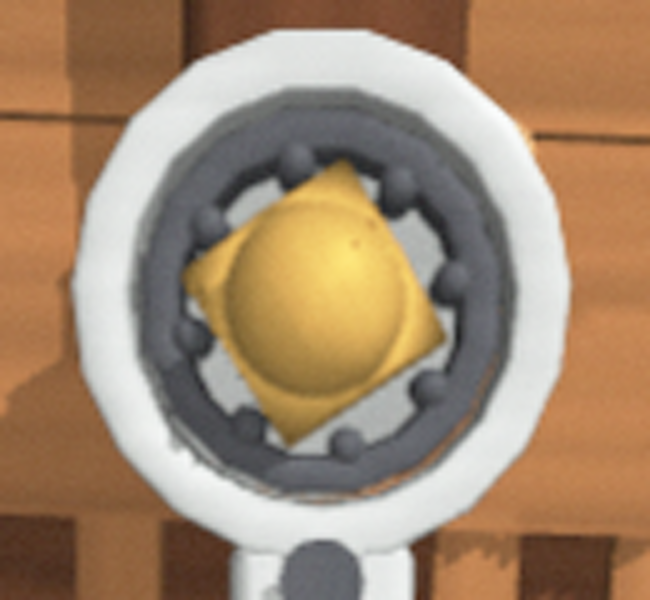

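```bash
python3 -m creep '[{"claw":-1,"dx":0.0009,"dy":-0.021,"dz":0.002,"wx":0,"wy":0,"wz":0.0556},{"claw":-1,"dx":0.0037,"dy":-0.0418,"dz":0.002,"wx":0,"wy":0,"wz":0.1111},{"claw":-1,"dx":0.0082,"dy":-0.0622,"dz":0.002,"wx":0,"wy":0,"wz":0.1667},{"claw":-1,"dx":0.0145,"dy":-0.0823,"dz":0.002,"wx":0,"wy":0,"wz":0.2222},{"claw":-1,"dx":0.0145,"dy":-0.0823,"dz":0.002,"wx":0,"wy":0,"wz":0.2222}]'
python3 chk.py; python3 look.py 13
```

```text
time: 13.5
position: [0.408, 0.0538, 0.3273]
eef_rot: [[0.422, 0.709, 0.565], [0.889, -0.446, -0.105], [0.177, 0.546, -0.819]]
force: [-1.8, -3.4, 0.4]
finger_gap: 0.252
y,u,n mm [0.64 1.31 0.02] beta -18.0 F(y,u,n) [-3.7 -0.8  1. ] gap 0.2516619366898687 13.5
[0.40802542 0.05376872 0.32731009] [-1.83973545 -3.40258085  0.36417629]
```

View pics/w13.png

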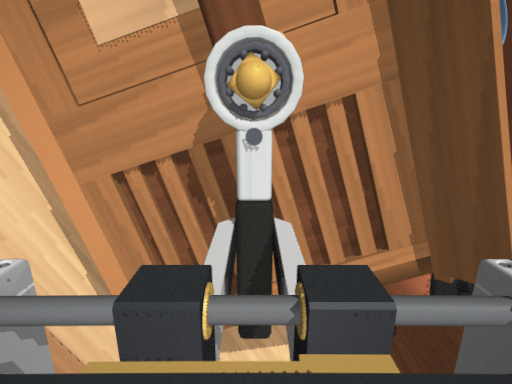

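```bash
python3 -m creep '[{"claw":-1,"dx":0.0009,"dy":-0.021,"dz":0,"wx":0,"wy":0,"wz":0.0556},{"claw":-1,"dx":0.0037,"dy":-0.0418,"dz":0,"wx":0,"wy":0,"wz":0.1111},{"claw":-1,"dx":0.0082,"dy":-0.0622,"dz":0,"wx":0,"wy":0,"wz":0.1667},{"claw":-1,"dx":0.0118,"dy":-0.0743,"dz":0,"wx":0,"wy":0,"wz":0.2},{"claw":-1,"dx":0.0118,"dy":-0.0743,"dz":0,"wx":0,"wy":0,"wz":0.2}]'
python3 chk.py; python3 look.py 14
```

```text
time: 14.18
position: [0.3892, 0.0711, 0.3119]
eef_rot: [[0.621, 0.544, 0.564], [0.708, -0.699, -0.105], [0.337, 0.465, -0.819]]
force: [-2.5, -3.8, -0.5]
finger_gap: 0.253
y,u,n mm [ 0.51  1.3  -0.21] beta -36.0 F(y,u,n) [-4.2 -1.7  0.6] gap 0.2528511078340322 14.175
[0.3891545  0.07114199 0.31186455] [-2.48831304 -3.83179981 -0.53100957]
```

View pics/w14.png

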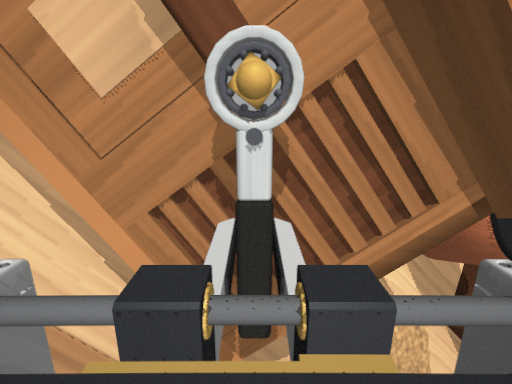

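```bash
python3 -m creep '[{"claw":-1,"dx":0.0009,"dy":0.021,"dz":0,"wx":0,"wy":0,"wz":-0.0556},{"claw":-1,"dx":0.0037,"dy":0.0418,"dz":0,"wx":0,"wy":0,"wz":-0.1111},{"claw":-1,"dx":0.0082,"dy":0.0622,"dz":0,"wx":0,"wy":0,"wz":-0.1667},{"claw":-1,"dx":0.0145,"dy":0.0823,"dz":0,"wx":0,"wy":0,"wz":-0.2222},{"claw":-1,"dx":0.0225,"dy":0.1016,"dz":0,"wx":0,"wy":0,"wz":-0.2778},{"claw":-1,"dx":0.0322,"dy":0.1203,"dz":0,"wx":0,"wy":0,"wz":-0.3333},{"claw":-1,"dx":0.0435,"dy":0.1379,"dz":0,"wx":0,"wy":0,"wz":-0.3889},{"claw":-1,"dx":0.0563,"dy":0.1546,"dz":0,"wx":0,"wy":0,"wz":-0.4444},{"claw":-1,"dx":0.0704,"dy":0.1701,"dz":0,"wx":0,"wy":0,"wz":-0.5},{"claw":-1,"dx":0.0859,"dy":0.1842,"dz":0,"wx":0,"wy":0,"wz":-0.5556},{"claw":-1,"dx":0.1026,"dy":0.197,"dz":0,"wx":0,"wy":0,"wz":-0.6111},{"claw":-1,"dx":0.1203,"dy":0.2083,"dz":0,"wx":0,"wy":0,"wz":-0.6667},{"claw":-1,"dx":0.1389,"dy":0.218,"dz":0,"wx":0,"wy":0,"wz":-0.7222},{"claw":-1,"dx":0.1465,"dy":0.2214,"dz":0,"wx":0,"wy":0,"wz":-0.7444},{"claw":-1,"dx":0.1465,"dy":0.2214,"dz":0,"wx":0,"wy":0,"wz":-0.7444}]'
python3 chk.py; python3 look.py 15
```

```text
time: 16.1
position: [0.4735, 0.0508, 0.3723]
eef_rot: [[-0.257, 0.785, 0.563], [0.92, 0.377, -0.105], [-0.294, 0.492, -0.82]]
force: [-3.8, -0.0, -1.2]
finger_gap: 0.255
y,u,n mm [ 0.93  0.79 -0.33] beta 30.89 F(y,u,n) [-0.7 -3.7  1.1] gap 0.2549852300854278 16.1
[0.4734875  0.0508483  0.37226325] [-3.76180813 -0.0127058  -1.22580013]
```

View pics/w15.png

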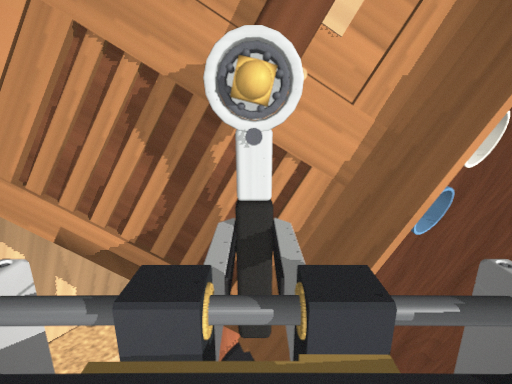

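```bash
python3 -m creep '[{"claw":-1,"dx":0.0009,"dy":-0.021,"dz":0,"wx":0,"wy":0,"wz":0.0556},{"claw":-1,"dx":0.0037,"dy":-0.0418,"dz":0,"wx":0,"wy":0,"wz":0.1111},{"claw":-1,"dx":0.0082,"dy":-0.0622,"dz":0,"wx":0,"wy":0,"wz":0.1667},{"claw":-1,"dx":0.0145,"dy":-0.0823,"dz":0,"wx":0,"wy":0,"wz":0.2222},{"claw":-1,"dx":0.0225,"dy":-0.1016,"dz":0,"wx":0,"wy":0,"wz":0.2778},{"claw":-1,"dx":0.0322,"dy":-0.1203,"dz":0,"wx":0,"wy":0,"wz":0.3333},{"claw":-1,"dx":0.0435,"dy":-0.1379,"dz":0,"wx":0,"wy":0,"wz":0.3889},{"claw":-1,"dx":0.0563,"dy":-0.1546,"dz":0,"wx":0,"wy":0,"wz":0.4444},{"claw":-1,"dx":0.0704,"dy":-0.1701,"dz":0,"wx":0,"wy":0,"wz":0.5},{"claw":-1,"dx":0.0859,"dy":-0.1842,"dz":0,"wx":0,"wy":0,"wz":0.5556},{"claw":-1,"dx":0.1026,"dy":-0.197,"dz":0,"wx":0,"wy":0,"wz":0.6111},{"claw":-1,"dx":0.1203,"dy":-0.2083,"dz":0,"wx":0,"wy":0,"wz":0.6667},{"claw":-1,"dx":0.1389,"dy":-0.218,"dz":0,"wx":0,"wy":0,"wz":0.7222},{"claw":-1,"dx":0.1465,"dy":-0.2214,"dz":0,"wx":0,"wy":0,"wz":0.7444},{"claw":-1,"dx":0.1465,"dy":-0.2214,"dz":0,"wx":0,"wy":0,"wz":0.7444}]'
python3 chk.py; python3 look.py 16
```

```text
time: 18.02
position: [0.3891, 0.0711, 0.3119]
eef_rot: [[0.621, 0.543, 0.565], [0.707, -0.699, -0.105], [0.338, 0.465, -0.819]]
force: [-1.2, -4.1, -0.7]
finger_gap: 0.25
y,u,n mm [ 0.47  1.47 -0.1 ] beta -36.06 F(y,u,n) [-4.2 -0.8 -0.3] gap 0.250198044850624 18.025
[0.38906345 0.07111467 0.31186235] [-1.24157159 -4.06661559 -0.67701319]
```

View pics/w16a.png

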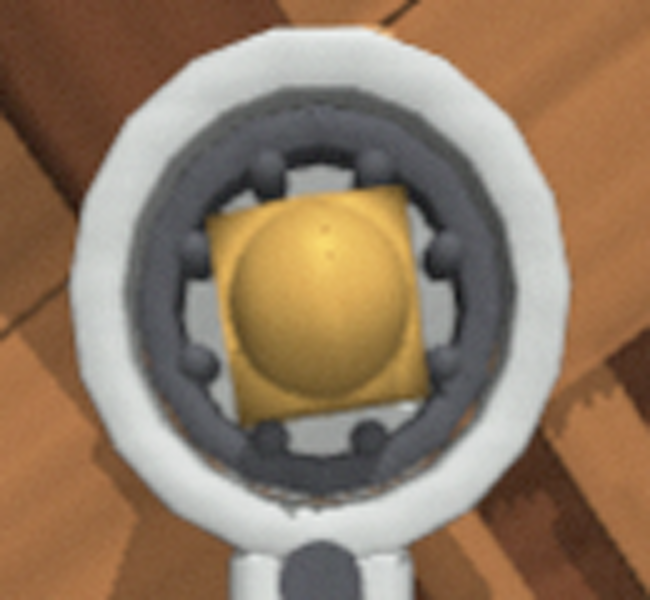

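View pics/w15a.png

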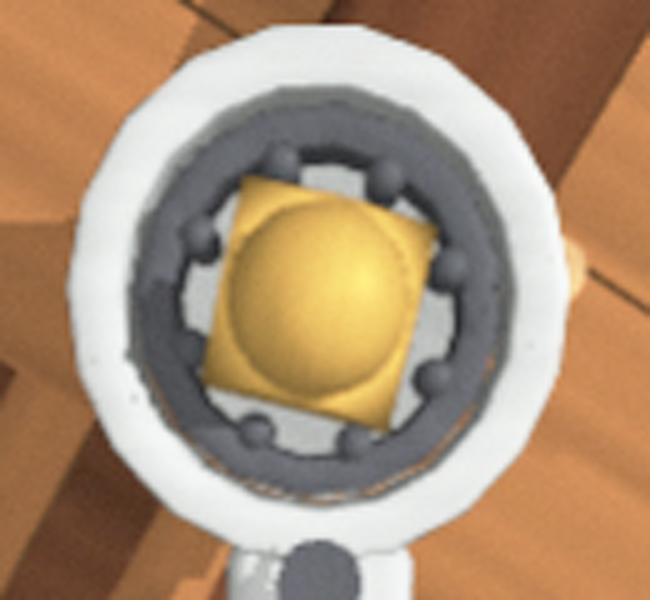

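```bash
cat > na.py <<'E'
from al import *
def nut(k,cs):
    d,c,bp,g=setup(k);y,u,n=axes();x=d["R"][:,0];b=np.degrees(np.arctan2(-x@u,x@y))
    P=np.array([bp(g(*q),.2016-.0115) for q in cs]);q=P-P.mean(0);a=np.degrees(np.arctan2(q[:,1],q[:,0]))%90
    a=np.degrees(np.angle(np.exp(4j*np.radians(a)).mean()))/4
    print(k,"ctr",P.mean(0),"beta",b,"psi",a%90,"abs",(a-b)%90)
if __name__=="__main__":
    nut(11,[(343,178),(440,340),(290,445),(190,285)])
    nut(15,[(243,180),(435,232),(390,430),(205,385)])
    nut(16,[(208,215),(405,187),(430,395),(240,422)])
E
python3 na.py
```

```text
11 ctr [95.35864535 -0.76222308] beta 1.8900246759864214 psi 11.804261993166497 abs 9.914237317180076
15 ctr [95.87633049 -0.35227089] beta 30.88999188826529 psi 57.96373533534029 abs 27.073743447075003
16 ctr [96.04135038 -0.29526024] beta -36.06322971371371 psi 37.00958511087829 abs 73.072814824592
```

View pics/w14a.png

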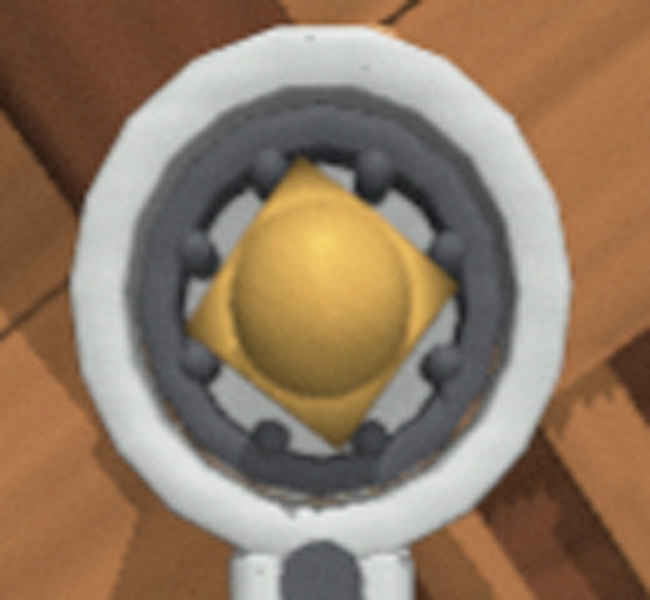

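View pics/w13a.png

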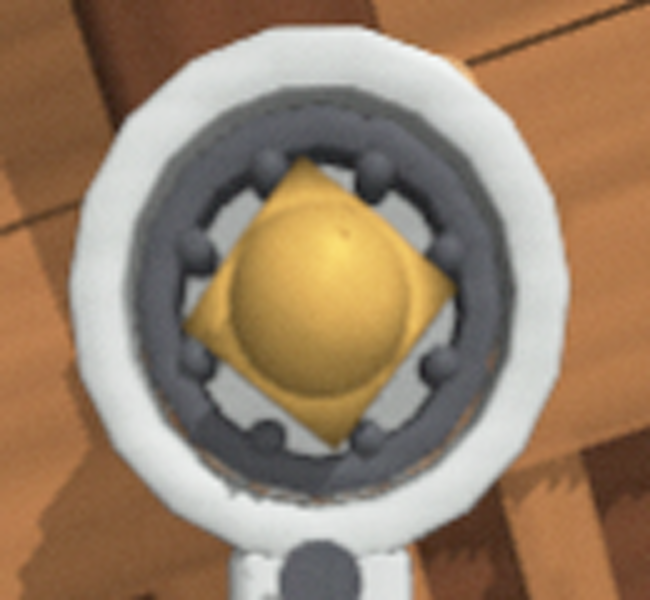

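```bash
python3 -m creep '[{"claw":-1,"dx":0.0009,"dy":0.021,"dz":0,"wx":0,"wy":0,"wz":-0.0556},{"claw":-1,"dx":0.0037,"dy":0.0418,"dz":0,"wx":0,"wy":0,"wz":-0.1111},{"claw":-1,"dx":0.0082,"dy":0.0622,"dz":0,"wx":0,"wy":0,"wz":-0.1667},{"claw":-1,"dx":0.0145,"dy":0.0823,"dz":0,"wx":0,"wy":0,"wz":-0.2222},{"claw":-1,"dx":0.0225,"dy":0.1016,"dz":0,"wx":0,"wy":0,"wz":-0.2778},{"claw":-1,"dx":0.0322,"dy":0.1203,"dz":0,"wx":0,"wy":0,"wz":-0.3333},{"claw":-1,"dx":0.0435,"dy":0.1379,"dz":0,"wx":0,"wy":0,"wz":-0.3889},{"claw":-1,"dx":0.0563,"dy":0.1546,"dz":0,"wx":0,"wy":0,"wz":-0.4444},{"claw":-1,"dx":0.0704,"dy":0.1701,"dz":0,"wx":0,"wy":0,"wz":-0.5},{"claw":-1,"dx":0.0859,"dy":0.1842,"dz":0,"wx":0,"wy":0,"wz":-0.5556},{"claw":-1,"dx":0.1026,"dy":0.197,"dz":0,"wx":0,"wy":0,"wz":-0.6111},{"claw":-1,"dx":0.1203,"dy":0.2083,"dz":0,"wx":0,"wy":0,"wz":-0.6667},{"claw":-1,"dx":0.1389,"dy":0.218,"dz":0,"wx":0,"wy":0,"wz":-0.7222},{"claw":-1,"dx":0.1465,"dy":0.2214,"dz":0,"wx":0,"wy":0,"wz":-0.7444},{"claw":-1,"dx":0.1465,"dy":0.2214,"dz":0,"wx":0,"wy":0,"wz":-0.7444}]'
python3 chk.py
python3 -m creep '[{"claw":-1,"dx":0.0009,"dy":-0.021,"dz":0,"wx":0,"wy":0,"wz":0.0556},{"claw":-1,"dx":0.0037,"dy":-0.0418,"dz":0,"wx":0,"wy":0,"wz":0.1111},{"claw":-1,"dx":0.0082,"dy":-0.0622,"dz":0,"wx":0,"wy":0,"wz":0.1667},{"claw":-1,"dx":0.0145,"dy":-0.0823,"dz":0,"wx":0,"wy":0,"wz":0.2222},{"claw":-1,"dx":0.0225,"dy":-0.1016,"dz":0,"wx":0,"wy":0,"wz":0.2778},{"claw":-1,"dx":0.0322,"dy":-0.1203,"dz":0,"wx":0,"wy":0,"wz":0.3333},{"claw":-1,"dx":0.0435,"dy":-0.1379,"dz":0,"wx":0,"wy":0,"wz":0.3889},{"claw":-1,"dx":0.0563,"dy":-0.1546,"dz":0,"wx":0,"wy":0,"wz":0.4444},{"claw":-1,"dx":0.0704,"dy":-0.1701,"dz":0,"wx":0,"wy":0,"wz":0.5},{"claw":-1,"dx":0.0859,"dy":-0.1842,"dz":0,"wx":0,"wy":0,"wz":0.5556},{"claw":-1,"dx":0.1026,"dy":-0.197,"dz":0,"wx":0,"wy":0,"wz":0.6111},{"claw":-1,"dx":0.1203,"dy":-0.2083,"dz":0,"wx":0,"wy":0,"wz":0.6667},{"claw":-1,"dx":0.1389,"dy":-0.218,"dz":0,"wx":0,"wy":0,"wz":0.7222},{"claw":-1,"dx":0.1465,"dy":-0.2214,"dz":0,"wx":0,"wy":0,"wz":0.7444},{"claw":-1,"dx":0.1465,"dy":-0.2214,"dz":0,"wx":0,"wy":0,"wz":0.7444}]'
python3 chk.py; python3 look.py 17
```

```text
time: 19.95
position: [0.4734, 0.0509, 0.3722]
eef_rot: [[-0.257, 0.785, 0.564], [0.921, 0.376, -0.105], [-0.294, 0.492, -0.819]]
force: [-3.5, 0.9, -0.9]
finger_gap: 0.253
y,u,n mm [ 0.96  0.81 -0.33] beta 30.86 F(y,u,n) [ 0.2 -3.5  1.3] gap 0.2526303295921402 19.95
time: 21.82
position: [0.389, 0.0711, 0.3118]
eef_rot: [[0.622, 0.543, 0.565], [0.707, -0.7, -0.105], [0.338, 0.464, -0.819]]
force: [-2.5, -4.1, -1.4]
finger_gap: 0.25
y,u,n mm [ 0.47  1.46 -0.09] beta -36.09 F(y,u,n) [-4.4 -2.2 -0.1] gap 0.2495246012509985 21.825
[0.38902777 0.07112218 0.31183735] [-2.52409959 -4.05391206 -1.36656046]
```

View pics/w17a.png

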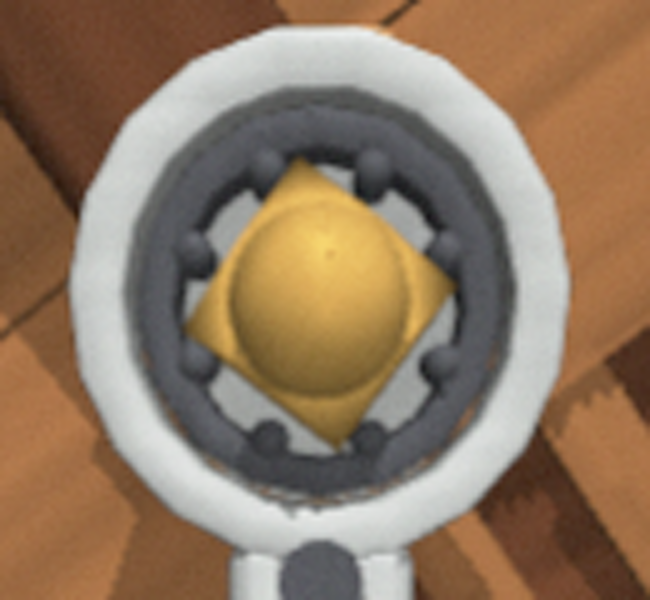

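```bash
python3 -m creep '[{"claw":-1,"dx":0.0009,"dy":0.021,"dz":0,"wx":0,"wy":0,"wz":-0.0556},{"claw":-1,"dx":0.0037,"dy":0.0418,"dz":0,"wx":0,"wy":0,"wz":-0.1111},{"claw":-1,"dx":0.0082,"dy":0.0622,"dz":0,"wx":0,"wy":0,"wz":-0.1667},{"claw":-1,"dx":0.0145,"dy":0.0823,"dz":0,"wx":0,"wy":0,"wz":-0.2222},{"claw":-1,"dx":0.0225,"dy":0.1016,"dz":0,"wx":0,"wy":0,"wz":-0.2778},{"claw":-1,"dx":0.0322,"dy":0.1203,"dz":0,"wx":0,"wy":0,"wz":-0.3333},{"claw":-1,"dx":0.0435,"dy":0.1379,"dz":0,"wx":0,"wy":0,"wz":-0.3889},{"claw":-1,"dx":0.0563,"dy":0.1546,"dz":0,"wx":0,"wy":0,"wz":-0.4444},{"claw":-1,"dx":0.0704,"dy":0.1701,"dz":0,"wx":0,"wy":0,"wz":-0.5},{"claw":-1,"dx":0.0859,"dy":0.1842,"dz":0,"wx":0,"wy":0,"wz":-0.5556},{"claw":-1,"dx":0.1026,"dy":0.197,"dz":0,"wx":0,"wy":0,"wz":-0.6111},{"claw":-1,"dx":0.1203,"dy":0.2083,"dz":0,"wx":0,"wy":0,"wz":-0.6667},{"claw":-1,"dx":0.1389,"dy":0.218,"dz":0,"wx":0,"wy":0,"wz":-0.7222},{"claw":-1,"dx":0.1465,"dy":0.2214,"dz":0,"wx":0,"wy":0,"wz":-0.7444},{"claw":-1,"dx":0.1465,"dy":0.2214,"dz":0,"wx":0,"wy":0,"wz":-0.7444}]'
python3 -m creep '[{"claw":-1,"dx":0.0009,"dy":-0.021,"dz":0,"wx":0,"wy":0,"wz":0.0556},{"claw":-1,"dx":0.0037,"dy":-0.0418,"dz":0,"wx":0,"wy":0,"wz":0.1111},{"claw":-1,"dx":0.0082,"dy":-0.0622,"dz":0,"wx":0,"wy":0,"wz":0.1667},{"claw":-1,"dx":0.0145,"dy":-0.0823,"dz":0,"wx":0,"wy":0,"wz":0.2222},{"claw":-1,"dx":0.0225,"dy":-0.1016,"dz":0,"wx":0,"wy":0,"wz":0.2778},{"claw":-1,"dx":0.0322,"dy":-0.1203,"dz":0,"wx":0,"wy":0,"wz":0.3333},{"claw":-1,"dx":0.0435,"dy":-0.1379,"dz":0,"wx":0,"wy":0,"wz":0.3889},{"claw":-1,"dx":0.0563,"dy":-0.1546,"dz":0,"wx":0,"wy":0,"wz":0.4444},{"claw":-1,"dx":0.0704,"dy":-0.1701,"dz":0,"wx":0,"wy":0,"wz":0.5},{"claw":-1,"dx":0.0859,"dy":-0.1842,"dz":0,"wx":0,"wy":0,"wz":0.5556},{"claw":-1,"dx":0.1026,"dy":-0.197,"dz":0,"wx":0,"wy":0,"wz":0.6111},{"claw":-1,"dx":0.1203,"dy":-0.2083,"dz":0,"wx":0,"wy":0,"wz":0.6667},{"claw":-1,"dx":0.1389,"dy":-0.218,"dz":0,"wx":0,"wy":0,"wz":0.7222},{"claw":-1,"dx":0.1465,"dy":-0.2214,"dz":0,"wx":0,"wy":0,"wz":0.7444},{"claw":-1,"dx":0.1465,"dy":-0.2214,"dz":0,"wx":0,"wy":0,"wz":0.7444}]'
python3 chk.py; python3 look.py 18
```

```text
time: 23.75
position: [0.4734, 0.0508, 0.3722]
eef_rot: [[-0.257, 0.785, 0.564], [0.921, 0.376, -0.104], [-0.294, 0.492, -0.819]]
force: [-3.2, 0.1, -1.8]
finger_gap: 0.25
time: 25.62
position: [0.3889, 0.0712, 0.3117]
eef_rot: [[0.622, 0.543, 0.565], [0.706, -0.7, -0.105], [0.339, 0.464, -0.819]]
force: [-1.9, -1.7, -1.2]
finger_gap: 0.25
y,u,n mm [ 0.63  1.36 -0.07] beta -36.15 F(y,u,n) [-2.  -2.  -0.1] gap 0.2502180255953596 25.625
[0.3889271  0.07124834 0.31172308] [-1.91989127 -1.67883489 -1.17772497]
```

View pics/w18a.png

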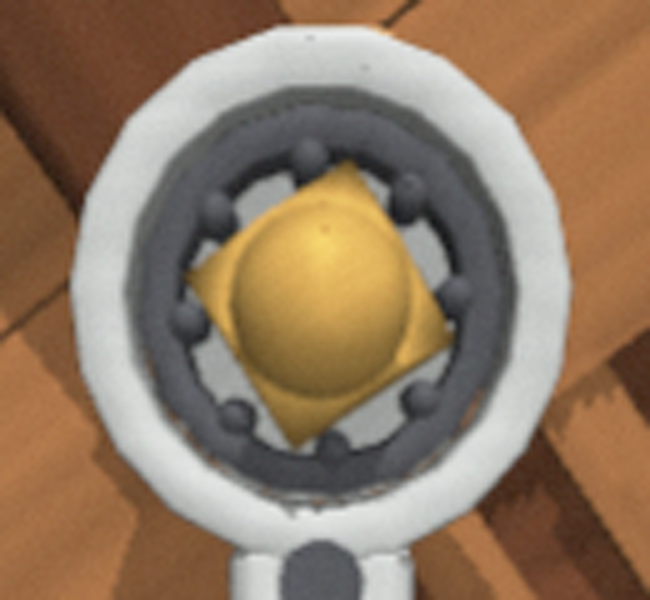

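```bash
python3 - <<'E'
from na import *
nut(13,[(303,160),(456,288),(337,445),(185,325)])
nut(14,[(303,160),(458,290),(345,445),(190,325)])
nut(16,[(208,215),(405,187),(430,395),(240,422)])
nut(17,[(303,160),(456,290),(340,445),(187,325)])
nut(18,[(348,163),(452,340),(300,445),(190,280)])
for k,t in [(10,[(297,168),(398,190),(450,281),(428,388),(347,442),(250,422),(197,337),(214,230)]),
 (15,[(283,163),(383,182),(448,268),(436,380),(357,440),(257,430),(197,350),(202,240)]),
 (16,[(268,170),(373,168),(443,255),(443,362),(370,437),(270,437),(198,362),(197,252)]),
 (17,[(267,170),(372,172),(445,250),(437,363),(370,437),(270,437),(198,362),(197,252)]),
 (18,[(310,160),(408,195),(455,293),(420,400),(332,445),(237,415),(190,320),(217,212)])]:
    d,c,bp,g=setup(k);P=np.array([bp(g(*q),.189) for q in t]);q=P-P.mean(0);a=np.arctan2(q[:,1],q[:,0])
    print(k,"tooth psi",np.degrees(np.angle(np.exp(8j*a).mean()))/8%45)
E
```

```text
13 ctr [96.13546376 -0.28675909] beta -18.000871343731355 psi 82.69978999162286 abs 10.700661335354217
14 ctr [9.60649357e+01 8.40956455e-02] beta -36.001831531481464 psi 81.98923172071207 abs 27.991063252193527
16 ctr [96.04135038 -0.29526024] beta -36.06322971371371 psi 37.00958511087829 abs 73.072814824592
17 ctr [96.03782464 -0.18090192] beta -36.087628421648496 psi 82.54637202125433 abs 28.63400044290283
18 ctr [ 9.58194825e+01 -7.53878116e-02] beta -36.14798471882064 psi 11.164360661008404 abs 47.31234537982904
10 tooth psi 34.01404254221342
15 tooth psi 28.675947004859324
16 tooth psi 22.61069182088999
17 tooth psi 22.574067472480756
18 tooth psi 40.092824446874474
```

```bash
python3 -m creep '[{"claw":-1,"dx":0.0009,"dy":0.021,"dz":0,"wx":0,"wy":0,"wz":-0.0556},{"claw":-1,"dx":0.0037,"dy":0.0418,"dz":0,"wx":0,"wy":0,"wz":-0.1111},{"claw":-1,"dx":0.0082,"dy":0.0622,"dz":0,"wx":0,"wy":0,"wz":-0.1667},{"claw":-1,"dx":0.0145,"dy":0.0823,"dz":0,"wx":0,"wy":0,"wz":-0.2222},{"claw":-1,"dx":0.0225,"dy":0.1016,"dz":0,"wx":0,"wy":0,"wz":-0.2778},{"claw":-1,"dx":0.0322,"dy":0.1203,"dz":0,"wx":0,"wy":0,"wz":-0.3333},{"claw":-1,"dx":0.0435,"dy":0.1379,"dz":0,"wx":0,"wy":0,"wz":-0.3889},{"claw":-1,"dx":0.0563,"dy":0.1546,"dz":0,"wx":0,"wy":0,"wz":-0.4444},{"claw":-1,"dx":0.0704,"dy":0.1701,"dz":0,"wx":0,"wy":0,"wz":-0.5},{"claw":-1,"dx":0.0859,"dy":0.1842,"dz":0,"wx":0,"wy":0,"wz":-0.5556},{"claw":-1,"dx":0.1026,"dy":0.197,"dz":0,"wx":0,"wy":0,"wz":-0.6111},{"claw":-1,"dx":0.1203,"dy":0.2083,"dz":0,"wx":0,"wy":0,"wz":-0.6667},{"claw":-1,"dx":0.1389,"dy":0.218,"dz":0,"wx":0,"wy":0,"wz":-0.7222},{"claw":-1,"dx":0.1465,"dy":0.2214,"dz":0,"wx":0,"wy":0,"wz":-0.7444},{"claw":-1,"dx":0.1465,"dy":0.2214,"dz":0,"wx":0,"wy":0,"wz":-0.7444}]'
python3 chk.py; python3 look.py 19
```

```text
time: 27.55
position: [0.4734, 0.0508, 0.3722]
eef_rot: [[-0.257, 0.785, 0.564], [0.921, 0.376, -0.104], [-0.294, 0.492, -0.819]]
force: [-2.9, 0.5, -1.2]
finger_gap: 0.255
y,u,n mm [ 0.95  0.86 -0.32] beta 30.85 F(y,u,n) [-0.  -3.1  0.7] gap 0.25503927007001453 27.55
[0.47342201 0.05082879 0.37224492] [-2.85701771  0.51990906 -1.22075063]
```

View pics/w19a.png

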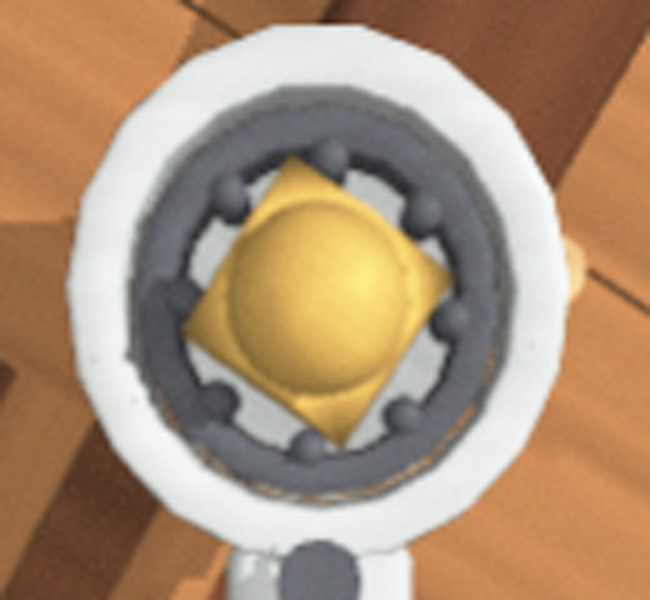

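```bash
python3 -m creep '[{"claw":-1,"dx":0.0009,"dy":-0.021,"dz":0,"wx":0,"wy":0,"wz":0.0556},{"claw":-1,"dx":0.0037,"dy":-0.0418,"dz":0,"wx":0,"wy":0,"wz":0.1111},{"claw":-1,"dx":0.0082,"dy":-0.0622,"dz":0,"wx":0,"wy":0,"wz":0.1667},{"claw":-1,"dx":0.0145,"dy":-0.0823,"dz":0,"wx":0,"wy":0,"wz":0.2222},{"claw":-1,"dx":0.0225,"dy":-0.1016,"dz":0,"wx":0,"wy":0,"wz":0.2778}]'
python3 chk.py; python3 look.py 20
python3 -m creep '[{"claw":-1,"dx":0.0009,"dy":-0.021,"dz":0,"wx":0,"wy":0,"wz":0.0556},{"claw":-1,"dx":0.0037,"dy":-0.0418,"dz":0,"wx":0,"wy":0,"wz":0.1111}]'
python3 chk.py; python3 look.py 21
```

```text
time: 28.22
position: [0.4391, 0.0437, 0.3498]
eef_rot: [[0.102, 0.819, 0.565], [0.993, -0.051, -0.105], [-0.057, 0.572, -0.818]]
force: [-1.7, 2.7, -2.4]
finger_gap: 0.249
y,u,n mm [ 0.77  1.57 -0.13] beta 5.68 F(y,u,n) [ 2.3 -3.2 -0.7] gap 0.24901095106255908 28.225
[0.439123   0.04365652 0.34980235] [-1.74284981  2.66221137 -2.41794418]
time: 28.52
position: [0.4267, 0.0457, 0.3413]
eef_rot: [[0.239, 0.788, 0.568], [0.97, -0.218, -0.106], [0.041, 0.576, -0.816]]
force: [1.2, -3.1, -0.1]
finger_gap: 0.251
y,u,n mm [0.64 3.51 0.08] beta -4.06 F(y,u,n) [-2.8  1.4 -1. ] gap 0.2505378806190327 28.525
[0.42674698 0.04568707 0.3412684 ] [ 1.19702868 -3.10879639 -0.05531387]
```

View pics/w20a.png

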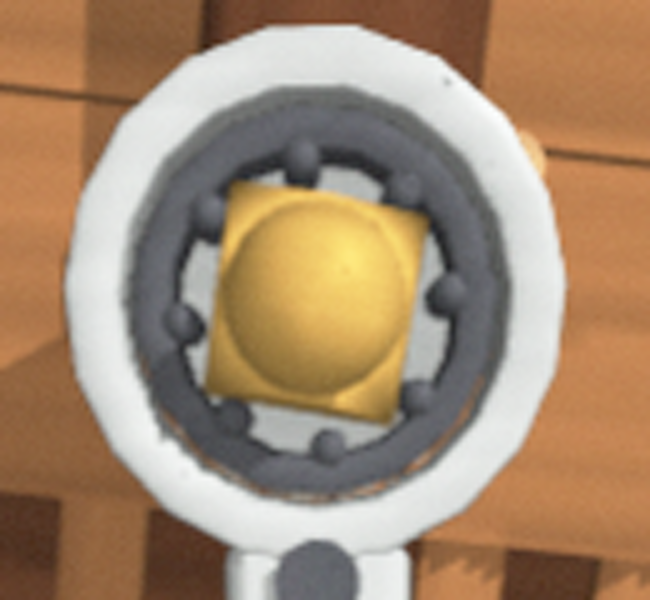

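View pics/w21a.png

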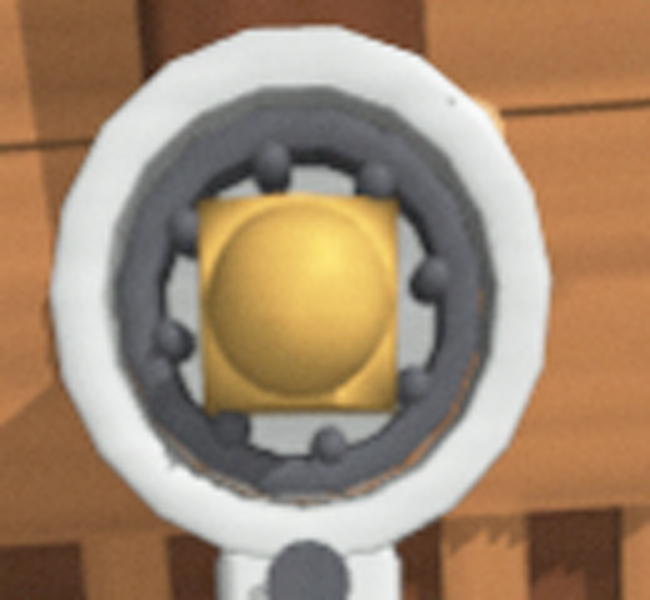

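```bash
cat > tq.py <<'E'
from al import *
s=env.get_state();y,u,n=axes()
r=s["eef_rot"]@ST
print("torque n at TCP",s["torque"]@n,"at nut",(s["torque"]-np.cross(r,s["force"]))@n)
E
python3 tq.py
python3 -m creep '[{"claw":-1,"dx":0.0009,"dy":-0.021,"dz":0,"wx":0,"wy":0,"wz":0.0556},{"claw":-1,"dx":0.0009,"dy":-0.021,"dz":0,"wx":0,"wy":0,"wz":0.0556}]'; python3 chk.py; python3 tq.py;  python3 look.py 22
```

```text
torque n at TCP 0.5256663707190259 at nut 0.7269225652178714
time: 28.82
position: [0.4193, 0.0481, 0.3356]
eef_rot: [[0.306, 0.766, 0.565], [0.948, -0.301, -0.105], [0.09, 0.567, -0.819]]
force: [-2.4, -1.0, -1.6]
finger_gap: 0.253
y,u,n mm [ 0.71  1.33 -0.1 ] beta -9.0 F(y,u,n) [-1.4 -2.7 -0.1] gap 0.2533504741009328 28.825
torque n at TCP 0.16095262416241704 at nut -0.07108594310052184
[0.41929556 0.04808203 0.33562965] [-2.40695829 -1.00871228 -1.60732475]
```

View pics/w22.png

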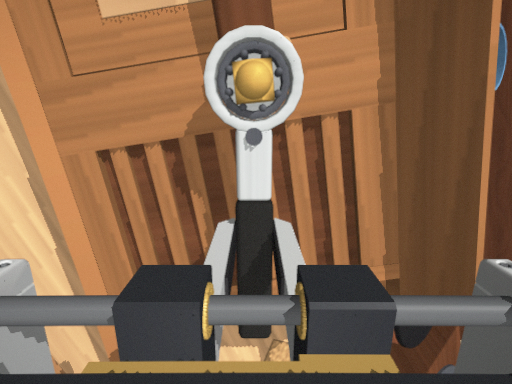

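```bash
python3 -m creep '[{"claw":-1,"dx":0,"dy":0,"dz":-0.02,"wx":0,"wy":0,"wz":0},{"claw":-1,"dx":0,"dy":0,"dz":-0.05,"wx":0,"wy":0,"wz":0},{"claw":-1,"dx":0,"dy":0,"dz":-0.12,"wx":0,"wy":0,"wz":0},{"claw":-1,"dx":0,"dy":0,"dz":-0.2,"wx":0,"wy":0,"wz":0},{"claw":-1,"dx":0,"dy":0,"dz":-0.2,"wx":0,"wy":0,"wz":0}]'; python3 chk.py;  python3 look.py 23
```

```text
time: 29.5
position: [0.3736, 0.0568, 0.4033]
eef_rot: [[0.306, 0.764, 0.568], [0.948, -0.302, -0.104], [0.092, 0.571, -0.816]]
force: [0.4, 0.2, -4.0]
finger_gap: 0.25
y,u,n mm [ 1.27  3.11 82.23] beta -9.09 F(y,u,n) [ 0.3 -2.  -3.5] gap 0.25012341250215664 29.5
[0.3736382  0.05684231 0.40333213] [ 0.37571849  0.18619561 -4.04830615]
```

View pics/w23.png

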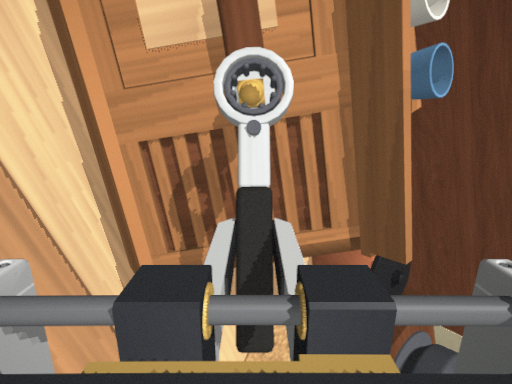

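```bash
cat > droop.py <<'E'
from ringfit import *
def fit(k,obs):
    d=dict(np.load(f"w{k}.npz"));c={q:d[q] for q in("T","mtx","D")}
    def f(v):
        M=R.from_euler('y',v[0]).as_matrix()
        st=np.array([v[1],0.0,.190])+M@np.array([.0962,.0001,.0116])
        o=outl(st,v[0],0,c,d["p"],d["R"],r=.0273)
        return np.r_[o[:,0].min()-obs[0],o[:,0].max()-obs[1],o[:,1].min()-obs[2],o[:,1].max()-obs[3],(v[1])*1000]
    r=least_squares(f,[-.2,0]);print(k,"pitch deg",np.degrees(r.x[0]),"dx",r.x[1],r.fun)
    M=R.from_euler('y',r.x[0]).as_matrix();print("socket in tool",np.array([r.x[1],0,.190])+M@np.array([.0962,.0001,.0116]))
fit(12,[190+72/5,190+570/5,20+28/5,20+555/5])
fit(23,[214,293,47,127])
E
python3 droop.py
```

```text
12 pitch deg 1.6166797547024694 dx -0.0005748475060781082 [ 0.56344826 -0.56956509 -0.51488463  0.2480169  -0.57484751]
socket in tool [9.59141262e-02 1.00000000e-04 1.98881327e-01]
23 pitch deg -17.769661024696436 dx 0.0023694350175304355 [-0.79957362  2.16463125  0.32562219  1.30229901  2.36943502]
socket in tool [9.0439625e-02 1.0000000e-04 2.3040596e-01]
```

```bash
cat > place.py <<'E'
from h import *
def tgt(dz,pitch=16):
    Rt=RD(np.radians(37.4))@R.from_euler('y',np.radians(pitch)).as_matrix()
    return np.array([.4920,-.3810,.0355+dz])-Rt@np.array([0,0,.1926]),Rt
E
python3 - <<'E'
from place import *
print("jar",onz("top",(349,142),.177))
p,Rt=tgt(.15);print(p,Rt)
rel(p,Rt); rel(p+[-.1,.1,.08],Rt)
E
```

```text
jar [ 0.72917725 -0.22670799  0.177     ]
[ 0.44982631 -0.41324422  0.370639  ] [[ 0.76364035  0.60737584  0.21897035]
 [ 0.58384713 -0.79441462  0.16741547]
 [ 0.27563736  0.         -0.9612617 ]]
d [-1.0618  0.4563  0.2946] w [ 0.3031 -0.0028  0.4001]
d [-0.8833  0.3031 -0.0366] w [ 0.3031 -0.0028  0.4001]
```

```bash
python3 -m creep '[{"claw":-1,"dx":-0.03,"dy":0,"dz":-0.06,"wx":0,"wy":0,"wz":0.01},{"claw":-1,"dx":-0.1,"dy":0,"dz":-0.13,"wx":0.02,"wy":0,"wz":0.03},{"claw":-1,"dx":-0.2,"dy":0.03,"dz":-0.17,"wx":0.05,"wy":0,"wz":0.07},{"claw":-1,"dx":-0.31,"dy":0.07,"dz":-0.17,"wx":0.1,"wy":0,"wz":0.13},{"claw":-1,"dx":-0.43,"dy":0.12,"dz":-0.15,"wx":0.15,"wy":0,"wz":0.2},{"claw":-1,"dx":-0.55,"dy":0.17,"dz":-0.12,"wx":0.2,"wy":0,"wz":0.27},{"claw":-1,"dx":-0.67,"dy":0.21,"dz":-0.08,"wx":0.25,"wy":-0.002,"wz":0.33},{"claw":-1,"dx":-0.78,"dy":0.26,"dz":-0.05,"wx":0.29,"wy":-0.003,"wz":0.385},{"claw":-1,"dx":-0.86,"dy":0.29,"dz":-0.037,"wx":0.303,"wy":-0.003,"wz":0.4},{"claw":-1,"dx":-0.883,"dy":0.303,"dz":-0.037,"wx":0.303,"wy":-0.003,"wz":0.4},{"claw":-1,"dx":-0.883,"dy":0.303,"dz":-0.037,"wx":0.303,"wy":-0.003,"wz":0.4}]'
python3 look.py 24
python3 - <<'E'
from place import *
p,Rt=tgt(.08);rel(p,Rt)
E
```

```text
time: 30.92
position: [0.35, -0.3137, 0.4491]
eef_rot: [[0.765, 0.606, 0.216], [0.583, -0.795, 0.167], [0.273, -0.002, -0.962]]
force: [-0.3, 0.3, -4.4]
finger_gap: 0.255
[ 0.35001525 -0.31366334  0.44905902] [-0.25130701  0.30609804 -4.44467433]
d [-0.0574  0.3526  0.3693] w [-0.0014  0.0013 -0.0006]
```

View pics/w24.png

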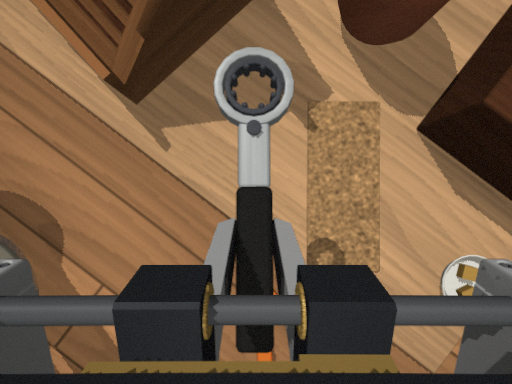

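```bash
python3 - <<'E'
from h import *
d=dict(np.load("w24.npz"));c={q:d[q] for q in("T","mtx","D")}
P=np.array([onz("wrist",q,.024,c) for q in [(308,101),(380,101),(379,271),(305,265)]]);print(P,P.mean(0))
e=(P[0]+P[1]-P[2]-P[3])/2;print(np.linalg.norm(e),np.degrees(np.arctan2(e[1],e[0])))
E
python3 -m creep '[{"claw":-1,"dx":-0.01,"dy":0.06,"dz":0.06,"wx":0,"wy":0,"wz":0},{"claw":-1,"dx":-0.03,"dy":0.16,"dz":0.16,"wx":0,"wy":0,"wz":0},{"claw":-1,"dx":-0.045,"dy":0.26,"dz":0.26,"wx":0,"wy":0,"wz":0},{"claw":-1,"dx":-0.055,"dy":0.34,"dz":0.35,"wx":0,"wy":0,"wz":0},{"claw":-1,"dx":-0.057,"dy":0.353,"dz":0.369,"wx":0,"wy":0,"wz":0},{"claw":-1,"dx":-0.057,"dy":0.353,"dz":0.369,"wx":0,"wy":0,"wz":0}]'
python3 look.py 25
python3 - <<'E'
from place import *
p,Rt=tgt(.0);rel(p,Rt)
E
```

```text
[[ 0.5746923  -0.24441832  0.024     ]
 [ 0.64106392 -0.33186061  0.024     ]
 [ 0.43371091 -0.48750997  0.024     ]
 [ 0.37250666 -0.39270563  0.024     ]] [ 0.50549345 -0.36412363  0.024     ]
0.2549997057305468 36.58073773197037
time: 31.72
position: [0.4502, -0.4126, 0.3014]
eef_rot: [[0.764, 0.608, 0.216], [0.584, -0.794, 0.169], [0.274, -0.003, -0.962]]
force: [-0.8, -0.0, -3.3]
finger_gap: 0.251
[ 0.4502144  -0.41264358  0.30137704] [-7.76347477e-01 -1.28789448e-03 -3.34393254e+00]
d [-0.057   0.0008  0.1963] w [-0.0008  0.0012  0.0001]
```

View pics/w25.png

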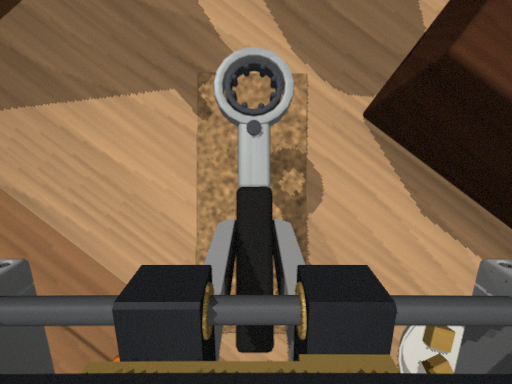

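```bash
python3 -m creep '[{"claw":-1,"dx":-0.015,"dy":0.001,"dz":0.05,"wx":0,"wy":0,"wz":0},{"claw":-1,"dx":-0.035,"dy":0.001,"dz":0.12,"wx":0,"wy":0,"wz":0},{"claw":-1,"dx":-0.05,"dy":0.001,"dz":0.17,"wx":0,"wy":0,"wz":0},{"claw":-1,"dx":-0.053,"dy":0.001,"dz":0.183,"wx":0,"wy":0,"wz":0},{"claw":-1,"dx":-0.053,"dy":0.001,"dz":0.183,"wx":0,"wy":0,"wz":0}]'
python3 look.py 26
python3 - <<'E'
from place import *
p,Rt=tgt(.0);rel(p,Rt)
E
```

```text
time: 32.4
position: [0.45, -0.4141, 0.2268]
eef_rot: [[0.764, 0.607, 0.218], [0.584, -0.795, 0.167], [0.274, -0.0, -0.962]]
force: [-1.2, 1.1, -2.2]
finger_gap: 0.253
[ 0.44997467 -0.41414641  0.2267925 ] [-1.15368738  1.09968972 -2.23290133]
d [-0.0033 -0.0028  0.0152] w [ 0.0005  0.001  -0.0002]
```

View pics/w26.png

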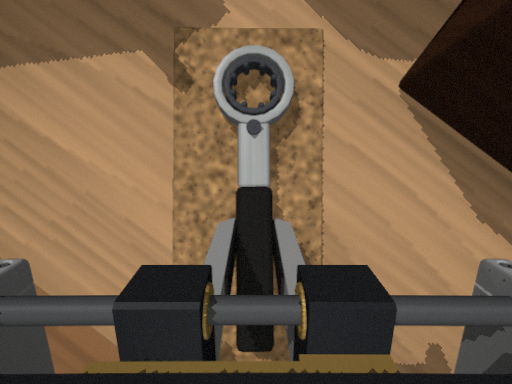

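```bash
python3 -m creep '[{"claw":-1,"dx":-0.0014,"dy":0,"dz":0.005,"wx":0,"wy":0,"wz":0},{"claw":-1,"dx":-0.0027,"dy":0,"dz":0.0096,"wx":0,"wy":0,"wz":0},{"claw":-1,"dx":-0.0027,"dy":0,"dz":0.0096,"wx":0,"wy":0,"wz":0}]'
python3 -m creep '[{"claw":-1,"dx":-0.0014,"dy":0,"dz":0.005,"wx":0,"wy":0,"wz":0},{"claw":-1,"dx":-0.0014,"dy":0,"dz":0.005,"wx":0,"wy":0,"wz":0}]'
python3 look.py 27
```

```text
time: 32.83
position: [0.4501, -0.4148, 0.2213]
eef_rot: [[0.765, 0.606, 0.217], [0.583, -0.795, 0.166], [0.274, -0.001, -0.962]]
force: [-2.2, 0.1, -1.3]
finger_gap: 0.254
time: 33.08
position: [0.4501, -0.4147, 0.2189]
eef_rot: [[0.765, 0.606, 0.217], [0.583, -0.795, 0.167], [0.274, -0.001, -0.962]]
force: [-1.9, -0.8, -1.0]
finger_gap: 0.254
[ 0.45014177 -0.41471071  0.21886277] [-1.86843584 -0.79119393 -0.9563196 ]
```

View pics/w27.png

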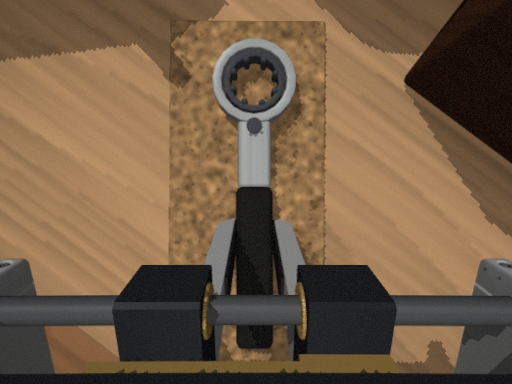

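```bash
python3 -m creep '[{"claw":-0.3,"dx":0,"dy":0,"dz":0,"wx":0,"wy":0,"wz":0},{"claw":0,"dx":0,"dy":0,"dz":0,"wx":0,"wy":0,"wz":0},{"claw":0.2,"dx":0,"dy":0,"dz":0,"wx":0,"wy":0,"wz":0},{"claw":0.2,"dx":0,"dy":0,"dz":0,"wx":0,"wy":0,"wz":0}]'
python3 -m creep '[{"claw":0.2,"dx":0,"dy":0,"dz":-0.08,"wx":0,"wy":0,"wz":0},{"claw":0.2,"dx":0,"dy":0,"dz":-0.2,"wx":0,"wy":0,"wz":0},{"claw":0.2,"dx":0,"dy":0,"dz":-0.3,"wx":0,"wy":0,"wz":0},{"claw":0.2,"dx":0,"dy":0,"dz":-0.3,"wx":0,"wy":0,"wz":0}]'
python3 look.py 28
```

```text
time: 33.62
position: [0.4502, -0.4145, 0.2191]
eef_rot: [[0.765, 0.607, 0.217], [0.583, -0.795, 0.167], [0.274, -0.001, -0.962]]
force: [-0.3, -0.5, 0.2]
finger_gap: 0.592
time: 34.12
position: [0.4242, -0.4357, 0.3379]
eef_rot: [[0.764, 0.606, 0.221], [0.584, -0.795, 0.161], [0.273, 0.006, -0.962]]
force: [-0.1, 0.4, -0.2]
finger_gap: 0.6
[ 0.42421308 -0.43567862  0.33789508] [-0.1161433   0.41791359 -0.18621097]
```

View pics/w28.png

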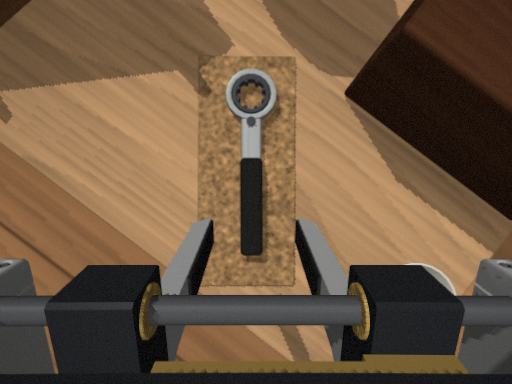

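```bash
python3 - <<'E'
from h import *
y,u,n=axes()
rel(W+.28*n,RT())
E
python3 -m creep '[{"claw":0.2,"dx":0,"dy":0,"dz":-0.15,"wx":0,"wy":0,"wz":0},{"claw":0.2,"dx":0,"dy":0,"dz":-0.25,"wx":0,"wy":0,"wz":0},{"claw":0.2,"dx":0,"dy":0,"dz":-0.25,"wx":0,"wy":0,"wz":0}]'
python3 - <<'E'
from h import *
y,u,n=axes()
rel(W+.28*n,RT())
E
```

```text
d [ 0.859  -1.1872  0.0543] w [-0.3032 -0.0204 -0.4991]
time: 34.55
position: [0.4025, -0.4518, 0.4321]
eef_rot: [[0.765, 0.606, 0.219], [0.584, -0.795, 0.164], [0.273, 0.002, -0.962]]
force: [-0.4, -0.1, 0.1]
finger_gap: 0.599
d [ 0.8591 -1.1887  0.304 ] w [-0.3029 -0.0202 -0.499 ]
```

```bash
python3 -m creep '[{"claw":0.2,"dx":0.05,"dy":-0.1,"dz":0,"wx":-0.05,"wy":0,"wz":-0.08},{"claw":0.2,"dx":0.12,"dy":-0.24,"dz":0,"wx":-0.1,"wy":0,"wz":-0.16},{"claw":0.2,"dx":0.2,"dy":-0.38,"dz":0,"wx":-0.15,"wy":-0.01,"wz":-0.25},{"claw":0.2,"dx":0.28,"dy":-0.5,"dz":0,"wx":-0.2,"wy":-0.01,"wz":-0.33},{"claw":0.2,"dx":0.36,"dy":-0.62,"dz":0.02,"wx":-0.25,"wy":-0.015,"wz":-0.41},{"claw":0.2,"dx":0.44,"dy":-0.74,"dz":0.05,"wx":-0.3,"wy":-0.02,"wz":-0.49},{"claw":0.2,"dx":0.52,"dy":-0.86,"dz":0.1,"wx":-0.303,"wy":-0.02,"wz":-0.499},{"claw":0.2,"dx":0.6,"dy":-0.96,"dz":0.15,"wx":-0.303,"wy":-0.02,"wz":-0.499},{"claw":0.2,"dx":0.65,"dy":-1,"dz":0.18,"wx":-0.303,"wy":-0.02,"wz":-0.499},{"claw":0.2,"dx":0.65,"dy":-1,"dz":0.18,"wx":-0.303,"wy":-0.02,"wz":-0.499}]'
python3 - <<'E'
from h import *
y,u,n=axes()
rel(W+.28*n,RT())
E
```

```text
time: 35.8
position: [0.3733, 0.0329, 0.4299]
eef_rot: [[0.174, 0.811, 0.558], [0.985, -0.145, -0.097], [0.002, 0.567, -0.824]]
force: [-0.6, -0.7, 0.2]
finger_gap: 0.598
d [ 0.2937 -0.0112  0.0596] w [-0.0054 -0.0038  0.0036]
```

```bash
python3 -m creep '[{"claw":0.2,"dx":0.12,"dy":0,"dz":0.02,"wx":0,"wy":0,"wz":0},{"claw":0.2,"dx":0.24,"dy":-0.01,"dz":0.05,"wx":-0.005,"wy":-0.004,"wz":0.004},{"claw":0.2,"dx":0.29,"dy":-0.011,"dz":0.06,"wx":-0.005,"wy":-0.004,"wz":0.004},{"claw":0.2,"dx":0.29,"dy":-0.011,"dz":0.06,"wx":-0.005,"wy":-0.004,"wz":0.004},{"claw":0.2,"dx":0.29,"dy":-0.011,"dz":0.06,"wx":-0.005,"wy":-0.004,"wz":0.004}]'
python3 look.py 29
python3 - <<'E'
import cv2
w=cv2.imread("pics/w29.png")
cv2.imwrite("pics/w29b.png",cv2.resize(w[50:230,200:320],None,fx=5,fy=5,interpolation=cv2.INTER_CUBIC)[310:900])
cv2.imwrite("pics/w29c.png",cv2.resize(w[20:230,180:340],None,fx=2.8,fy=2.8,interpolation=cv2.INTER_CUBIC))
E
```

```text
time: 36.42
position: [0.405, 0.1414, 0.4105]
eef_rot: [[0.192, 0.802, 0.566], [0.981, -0.157, -0.111], [-0.0, 0.577, -0.817]]
force: [-0.2, 0.4, 0.2]
finger_gap: 0.6
[0.40500253 0.14136879 0.41046566] [-0.18806676  0.36284472  0.24776026]
```

View pics/w29b.png

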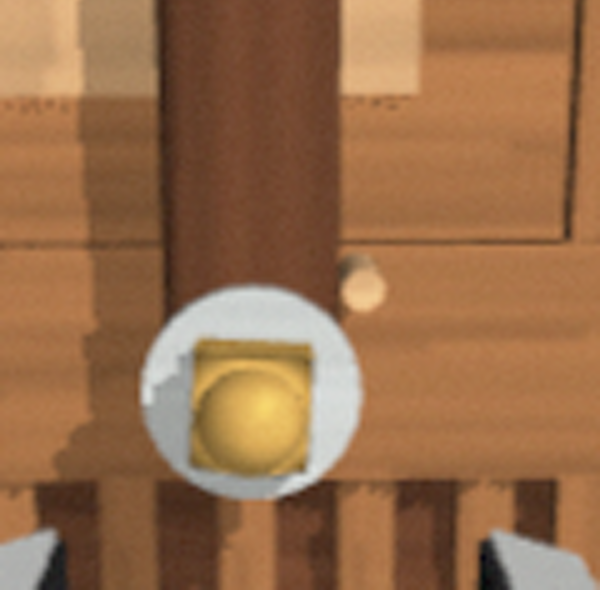

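View pics/w29c.png

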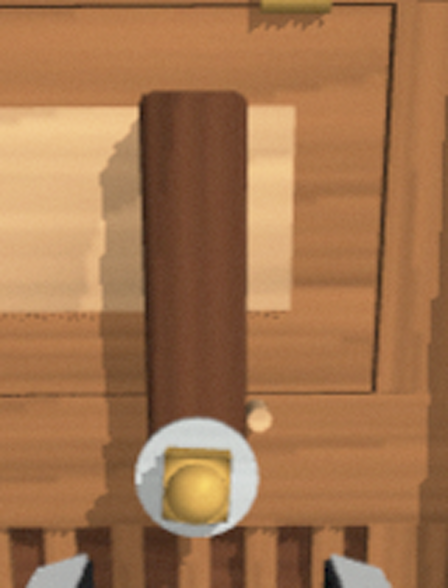

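```bash
python3 - <<'E'
from rig import env
import cv2,numpy as np
a=env.camera("scene")[:,:,::-1]
cv2.imwrite("pics/scene9.png",a)
E
```

```text
(no output)
```

View pics/scene9.png

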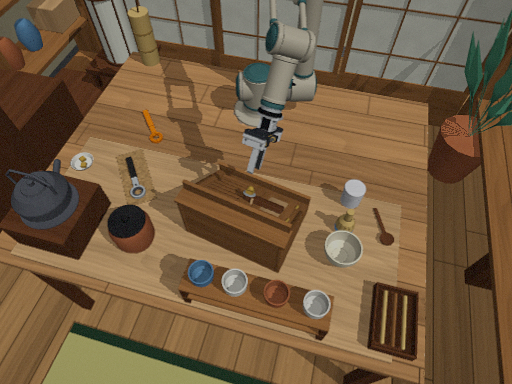

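The scene picture shows the wrench flat on its mat (134,178) and the latch across the door. The tea things, jar and orange wrench are where they were, and the gripper is clear of everything. I'm handing the job in.

```bash
python3 -c "
from rig import env
env.sign_off(); print(env.get_state()['time'])"
```

```text
the job is handed in; nothing more can be done
the job is handed in; nothing more can be done
```

I handed the job in at about 36.5 s of the 72 s allowed, with the latch up, the nut tight as far as I can tell, and the wrench back on its mat.

- **Latch:** I swung it up against its stop peg; it pushed back with about 8 N there. The last close picture shows it level across the door to within about 0.5°, touching the peg.
- **Nut:** The wrench seated fully and took five driving strokes. The nut turned about 128° and then stopped at the same angle on two separate strokes. The torque rose to about 0.73 Nm before the ratchet slipped past it. It still stood at that angle (about 48°) after the wrench came off.
- **What does not match:** 128° is less than the full 183° range, so the nut must have started part-turned, at about 0.96 rad. I judged it tight from the repeated stop and the torque, because the nut's own angle cannot be read directly.
- **Wrench:** It tipped about 18° in the gripper while being lifted off. I tilted the tool to make up for this, and it lies flat on the cork mat in the last pictures.
- **Other things:** By eye in the last scene picture, the tea things, water jar and orange look-alike are where they stood, and the gripper was touching nothing.

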